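# Weigh an onion with tare on the counter scale

### The job

Weigh the onion on its own, without its dish: with the platform empty, press the scale's round power key, then set the white dish upright on the middle of the platform and press the long tare key, then put the onion in the dish and press the square hold key to keep the reading. Press each key with the fingers, firmly until it gives but not hard, and none out of its turn; set the dish and the onion down rather than dropping them, and leave the other things where they are. Finish with the onion in the dish on the scale.

Things in the scene. Friction and masses are not known exactly. Their poses are not given: they have to be found in the camera images.
- platform (a point): Counter scale, fixed: centre of the top face of its steel platform (178 mm deep, 170 mm wide, 9 mm thick, flat), 155 mm above the counter. z up; x from the key side (facing the robot, turned up to 0.3 rad) to the back; y to the left.
- scale: The scale; origin under the platform's centre, axes as the platform's. White body 150 mm wide under the platform. At its foot on the robot's side a console sloped 28 degrees, 164 mm wide, with 3 grey keys 52 mm apart, 95 mm in front of the platform's centre. The platform's edge, 115 mm above the keys, is 5 mm short of being over their centres: an upright gripper strikes it; press square to the slope.
- key_power: Power key: round, 28 mm, left one seen from the robot. Only for the empty platform. Origin: centre of its top face (40 mm above the counter); z square out of the face, x up the slope. Gives only 2 mm along -z (spring 5 N/mm, 1 N preload), then a hard stop; springs back. Registers when fingers push over 4 N for 0.15 s; over 22 N damages it: aim for 5 to 10 N.
- key_tare: Tare key: long bar in the middle, 42 x 18 mm. Only with the empty dish on the platform. Origin: centre of its top face (40 mm above the counter); z square out of the face, x up the slope. Gives only 2 mm along -z (spring 5 N/mm, 1 N preload), then a hard stop; springs back. Registers when fingers push over 4 N for 0.15 s; over 22 N damages it: aim for 5 to 10 N.
- key_hold: Hold key: square, 24 x 24 mm, right one seen from the robot. Only with the onion in the dish. Origin: centre of its top face (40 mm above the counter); z square out of the face, x up the slope. Gives only 2 mm along -z (spring 5 N/mm, 1 N preload), then a hard stop; springs back. Registers when fingers push over 4 N for 0.15 s; over 22 N damages it: aim for 5 to 10 N.
- dish_mid (a point): White ceramic straight-sided round dish, open on top: its centre, half-way up (32.5 mm above its underside), z its axis. Outside diameter 124 mm, height 65 mm, wall 8 mm, floor 7 mm thick, about 0.42 kg; pinch it by its wall from above. Stands on the counter left or right of the scale. To end within 25 mm of the platform's centre.
- onion_mid (a point): Small brown onion, 47 mm across, 50 mm tall with a short neck, standing on its base, about 60 g: point on its axis 22 mm above its base, where it is widest. Stands on the counter on the other side of the scale from the dish. It may lie any way in the dish.
- mushroom_tray: Bystander: black open plastic tray of mushrooms, 110 x 100 x 43 mm. Origin at the middle of its underside. Leave where it is (30 mm at most).
- tomato_tray: Bystander: clear plastic tray of small tomatoes, 110 x 100 x 50 mm. Origin at the middle of its underside. Leave where it is (30 mm at most).
- spice_jar: Bystander: small capped glass jar, 44 mm wide, 78 mm tall. Origin at the middle of its underside. Leave where it is (30 mm at most).
- tumbler: Bystander: empty steel cup, 68 mm wide, 85 mm tall. Origin at the middle of its underside. Leave where it is (30 mm at most).
- oil_bottle: Bystander: green glass bottle, 60 mm wide, 235 mm tall. Origin at the middle of its underside. Leave where it is (30 mm at most).
- lemon: Bystander: lemon standing on end, 54 mm wide, 56 mm tall. Origin at the middle of its underside. Leave where it is (30 mm at most).
- spoon: Bystander: steel spoon lying flat, 190 mm long. Origin at the middle of its underside. Leave where it is (30 mm at most).
Mind the look-alikes: they are no part of the job. Of the things that look like the part that bears onion_mid, the smaller one is meant.

How it is judged:
On the way, in this order (a step that is already met when the one before it is completed fails the run):
1. the power key is pressed with the fingers, over 4 N, the dish not yet on the scale (contact force between key_power and the fingers above 4 N and horizontal distance between dish_mid and platform above 0.1 m), for 0.15 s.
2. the dish stands upright on the platform within 25 mm of its centre, let go and at rest (horizontal distance between dish_mid and platform below 0.025 m and z of dish_mid in the frame of platform between 0.027 and 0.038 m and angle between dish_mid's own z axis and vertical below 0.1 rad and contact force between dish and the fingers below 0.1 N and linear speed of dish below 0.03 m/s), for 0.3 s.
3. the tare key is pressed with the fingers, over 4 N, the empty dish on the platform (contact force between key_tare and the fingers above 4 N and horizontal distance between dish_mid and platform below 0.025 m and z of dish_mid in the frame of platform between 0.027 and 0.038 m and angle between dish_mid's own z axis and vertical below 0.1 rad), for 0.15 s.
4. the onion lies in the dish on the platform, let go and at rest (all of step 2 and horizontal distance between onion_mid and dish_mid below 0.045 m and z of onion_mid in the frame of dish_mid between -0.03 and 0.015 m and contact force between onion and the fingers below 0.1 N and linear speed of onion below 0.03 m/s), for 0.3 s.
5. the hold key is pressed with the fingers, over 4 N, the onion in the dish on the platform (contact force between key_hold and the fingers above 4 N and horizontal distance between dish_mid and platform below 0.025 m and z of dish_mid in the frame of platform between 0.027 and 0.038 m and angle between dish_mid's own z axis and vertical below 0.1 rad and horizontal distance between onion_mid and dish_mid below 0.045 m and z of onion_mid in the frame of dish_mid between -0.03 and 0.015 m), for 0.15 s.
At the end, for the whole second after the job is handed in: The dish stands upright (within 0.1 rad) on the platform, its axis within 25 mm of the platform's centre, the onion lies in it (within 45 mm of the dish's axis, below its rim), both let go and at rest (under 0.03 m/s) (all of step 4); the robot touches nothing.
It fails at once if a key is pushed with more than 22 N (contact force between any of key_power, key_tare, key_hold and anything else above 22 N).
It fails at once if a key is pressed (over 4 N) out of turn: power with the dish over the platform, tare with no dish there or with the onion in it, hold with no onion in the dish ((contact force between key_power and anything else above 4 N and horizontal distance between dish_mid and platform below 0.06 m) or (contact force between key_tare and anything else above 4 N and (horizontal distance between dish_mid and platform above 0.06 m or horizontal distance between onion_mid and dish_mid below 0.06 m)) or (contact force between key_hold and anything else above 4 N and horizontal distance between onion_mid and dish_mid above 0.06 m)).
It fails at once if the dish or the onion falls free of the fingers faster than 0.75 m/s (a drop of some 30 mm) ((linear speed of dish above 0.75 m/s and contact force between dish and the fingers below 0.05 N) or (linear speed of onion above 0.75 m/s and contact force between onion and the fingers below 0.05 N)).
It fails at once if a bystander is moved by more than 30 mm (distance of any of mushroom_tray, tomato_tray, spice_jar, tumbler, oil_bottle, lemon, spoon from where it was at the start of the episode above 0.03 m).
It also fails if it takes over 72 s, if anything falls off the work surface, if the arm or the gripper's body presses on something with over 40 N, if the wrist force passes 120 N, or if a joint passes its speed limit or range.

### The arm

A 7-joint arm with a two-finger parallel gripper is mounted at the origin on the work surface. World frame = base frame: x ahead of the robot, y to its left, z up, the work surface at z = 0. Lengths are in m, angles in rad, forces in N, time in s.
With the tool pointing down it reaches from about 0.4 to 0.85 m from the base axis. Payload 4.5 kg.
Tool frame: the origin (TCP) lies midway between the tips of the shut fingers; the grasp point (between the pads) lies 19 mm behind it; z points along the fingers, y is the line along which they close (so a half turn about z gives the same grasp; the last joint's range is limited). The gripper opens to 88 mm and grips with 3 to 60 N. Pads are 18 mm wide; open, the fingers measure 123 mm over their backs; the gripper's body (75 mm by 187 mm) begins 45 mm behind the grasp point.
Start: joints at [-1.13, 0.689, -0.195, 1.565, 0.157, 0.902, -0.215], TCP at [0.247, 0.574, 0.209] pointing down, gripper open.
Joint ranges: [-3.01, 3.01], [-0.46, 2.08], [-1.47, 1.51], [0.13, 2.56], [-1, 4.14], [0.04, 2.09], [-2.66, 2.66]. Speed limits (rad/s): [2.57, 2.57, 3.14, 3.14, 3.14, 3.14, 3.14].

### API

Orientations are given as a unit quaternion [x, y, z, w].
In Python, from plant import r gives the robot as it stands.
- The arm moves only by the tool carry_out, never from a script. Its argument "plan" is a list of rows, each an object with "rot": the turn, a rotation vector about the tool's x, y, z in rad, a list of three; "xyz": the shift along the tool's x, y, z in m, a list of three; "grip": the closure in counts, from 0 (fully open) to 255 (shut). In form: [{"rot": [wx, wy, wz], "xyz": [dx, dy, dz], "grip": grip}, ...]. A call has 1 to 8 rows; each row is the pose to reach, as a shift and turn from the pose commanded when the call began, along the tool's axes at that moment; what a row does not reach only later rows make up. A row lasts 1/12 s, in which the tool goes at most 41.7 mm and 7.16 degrees, less where a joint would pass 70% of its speed; a pose out of reach is approached as far as the arm can. A call with a gripper value outside its range is refused whole. The fingers move at their own pace and stop on an object; "squeeze" is the grip in N (left out, the last holds). Time passes only in rows, so rows that repeat a pose let the fingers close. It gives the time, the measured TCP pose, the force, the opening and the grip force at its end, in the units of the state.
- r.get_state(): the state, without advancing time (a new reading comes with each control period).
- r.snapshot(name): name is "side" or "top"; returns the picture (384x512x3 uint8, red, green, blue); there is no depth.
- r.camera_params(name): a dict with "fx", "fy", "cx", "cy" (pixels), "position" and "attitude" of the camera in the world. Camera axes: x right, y down, z forward; pixel columns grow to the right and rows downward; lengths in m; the calibration is good to about 2 mm. A picture is of the moment at which its call begins. camera_params takes no time and is no camera call.
- r.finish_job(): hands the job in; it is judged then, once.
The state is a dict: "clock": time; "q": joint angles; "qd": joint speeds; "joint_torque": joint torques, N m; "tool_pos": TCP position; "eef_rot": TCP orientation; "contact_force": force on the tool from outside, world axes, zero at the start; "moment": the same for the moment, N m; "opening": opening from 0.0 (shut) to 1.0 (fully open); "finger_force": force on a finger pad.
Only numpy, scipy, OpenCV 4.12 (cv2) and the standard library are available. Lean on these libraries where they do the work, as an engineer would, in place of code of your own. Each camera call takes 0.05 s, during which the arm holds its last target. There are 200 camera calls.

## Working session

There is one attempt and no reset: what is moved stays moved. The work goes in short steps, Python scripts to look and compute and a tool call to move; the robot and the scene stay as the last step left them, time stands still between calls to the robot, and variables do not carry over. Pictures are saved under pics/ and viewed, at most 10 in all, crops included, and the job is handed in when it is done.

Besides the shell and the picture viewer there is one more tool, called as name(argument=value, ...) on one line, values as JSON. carry_out: Moves the arm, as the interface text tells. Its arguments: {"type":"object","properties":{"plan":{"type":"array"},"squeeze":{"type":"number"}},"required":["plan"]}

```bash
ls; mkdir -p pics
python3 - <<'E'
from plant import r
import cv2
for n in("side","top"):
    im=r.snapshot(n); cv2.imwrite(f"pics/{n}0.png",im[:,:,::-1]); print(n,r.camera_params(n))
print(r.get_state())
E
```

```text
pics
side {'fx': 395.8780545383658, 'fy': 395.8780545383658, 'cx': 256.9338893420695, 'cy': 191.39010402387746, 'position': array([-0.16597613, -0.96261494,  0.82437589]), 'attitude': array([ 0.82886182, -0.25971548,  0.16069428, -0.46873586])}
top {'fx': 379.8594562294745, 'fy': 379.8594562294745, 'cx': 254.16722693660137, 'cy': 192.53614850557392, 'position': array([ 0.33515077, -0.02157484,  1.2895747 ]), 'attitude': array([ 0.70601003, -0.70384789,  0.05386829, -0.05697536])}
{'clock': 0.1, 'q': array([-1.13020045,  0.68989132, -0.1945163 ,  1.56621405,  0.15728223,
        0.9025218 , -0.21512577]), 'qd': array([-2.14148144e-03,  2.97345253e-04, -5.50376393e-04, -3.69624025e-03,
       -7.66621385e-04, -1.37075028e-03,  7.08495879e-06]), 'joint_torque': array([-3.08410556e-03, -5.28500569e+01, -1.27181388e+00, -1.53839153e+01,
       -5.26594219e-02,  2.01462208e-03,  2.19102594e-05]), 'tool_pos': array([0.2470931 , 0.5734167 , 0.20870259]), 'eef_rot': array([ 2.01981954e-01,  9.79388898e-01, -8.15471279e-04, -1.11074062e-04]), 'contact_force': array([-0.38902618, -0.93645871,  0.37591191]), 'moment': array([0.0222482 , 0.01657999, 0.01261415]), 'finger_force': 0.0, 'opening': 1.0029188394416446}
```

View pics/top0.png

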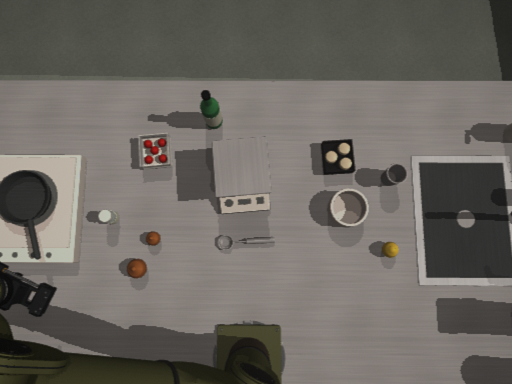

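View pics/side0.png

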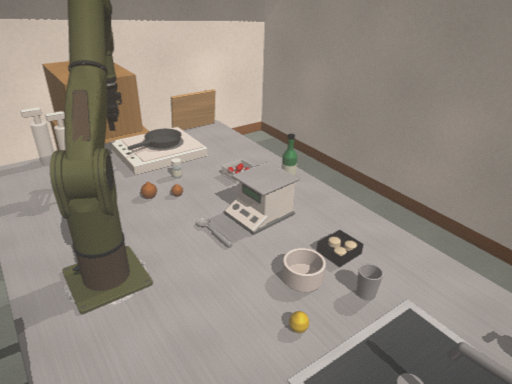

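The top view shows the scale's platform at about (242,167) with its keys at (229,203), (244,202) and (260,201), and the dish on its right at (349,208). There are two onions: (153,238), which is smaller, and (137,268), which is bigger. The description fits the smaller one. I'll confirm that in an enlarged crop.

```bash
cat > h.py <<'E'
import numpy as np, cv2
from scipy.spatial.transform import Rotation as R
from plant import r
def ray(n,u,v):
    c=r.camera_params(n); d=R.from_quat(c['attitude']).apply([(u-c['cx'])/c['fx'],(v-c['cy'])/c['fy'],1.0])
    return np.array(c['position']),d/np.linalg.norm(d)
def onz(n,u,v,z):
    p,d=ray(n,u,v); return p+d*(z-p[2])/d[2]
def proj(n,P):
    c=r.camera_params(n); q=R.from_quat(c['attitude']).inv().apply(np.array(P)-c['position'])
    return np.array([c['cx']+c['fx']*q[0]/q[2],c['cy']+c['fy']*q[1]/q[2]])
def tri(a,b):
    (p,d),(q,e)=ray("top",*a),ray("side",*b)
    s,t=np.linalg.lstsq(np.c_[d,-e],q-p,rcond=None)[0]; A,B=p+s*d,q+t*e
    return (A+B)/2,np.linalg.norm(A-B)
E
python3 - <<'E'
from h import *
T=cv2.imread("pics/top0.png");S=cv2.imread("pics/side0.png")
f=lambda im,x,y,w,h,W,H:cv2.resize(im[y:y+h,x:x+w],(W,H),interpolation=cv2.INTER_CUBIC)
a=np.hstack([f(T,200,125,80,100,400,500),f(S,215,155,80,100,400,500)])
cv2.imwrite("pics/c1.png",a)
b=np.hstack([f(T,110,210,80,80,400,400),f(S,130,160,80,80,400,400)]);cv2.imwrite("pics/c2.png",b)
E
```

```text
(no output)
```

View pics/c1.png

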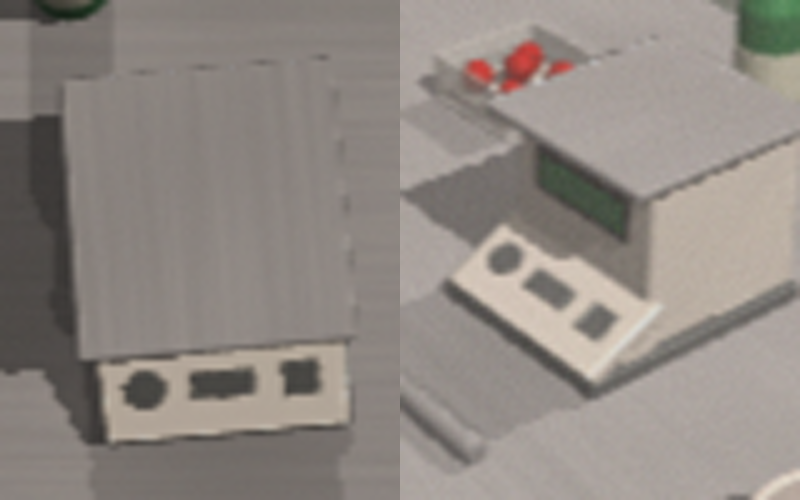

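View pics/c2.png

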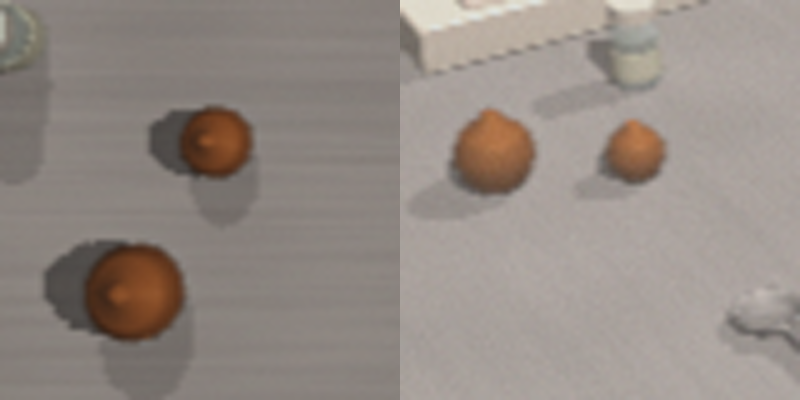

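In the crops, the small onion (top (153,238), side (177,191)) is clearly the smaller of the two, and both stand upright. The three keys show in both views: round at left, bar in the middle, square at right. Next I'll measure them with masks.

```bash
cat > m.py <<'E'
from h import *
def blobs(mask,box,amin=20):
    x,y,w,h=box; m=np.zeros_like(mask); m[y:y+h,x:x+w]=mask[y:y+h,x:x+w]
    n,l,s,c=cv2.connectedComponentsWithStats(m.astype(np.uint8)); return [(c[i].round(2),s[i].tolist()) for i in range(1,n) if s[i,4]>=amin]
E
python3 - <<'E'
from m import *
T=cv2.imread("pics/top0.png");S=cv2.imread("pics/side0.png")
hT,hS=cv2.cvtColor(T,cv2.COLOR_BGR2HSV),cv2.cvtColor(S,cv2.COLOR_BGR2HSV)
gT,gS=cv2.cvtColor(T,cv2.COLOR_BGR2GRAY),cv2.cvtColor(S,cv2.COLOR_BGR2GRAY)
# keys
kt=sorted(blobs(gT<115,(222,195,43,13),15),key=lambda b:b[0][0]);ks=sorted(blobs(gS<115,(231,201,31,24),15),key=lambda b:b[0][0])
print([ (b[0],b[1][4]) for b in kt],[(b[0],b[1][4]) for b in ks])
for a,b in zip(kt,ks): print('key',onz("top",*a[0],.04).round(4),onz("side",*b[0],.04).round(4),tri(a[0],b[0]))
# onions
for n,H,box in(("top",hT,(110,210,80,80)),("side",hS,(130,160,80,60))):
    for b in blobs((H[...,1]>120)&(H[...,0]<20),box): print('onion',n,b,onz(n,*b[0],.022).round(4))
# dish
for n,H,g,box in(("top",hT,gT,(322,180,55,55)),("side",hS,gS,(275,240,60,60))):
    x,y,w,h=box
    for t in(150,165,180,195):
        print('dish',n,t,[(b[0],b[1]) for b in blobs(g>t,box,60)])
print('lines platform')
x,y=205,130
e=cv2.Canny(gT,40,100)
for l in cv2.HoughLinesP(e[130:205,205:280],1,np.pi/360,25,minLineLength=30,maxLineGap=6)[:,0]: print(l+np.array([205,130,205,130]))
E
```

```text
[(array([228.42, 202.57]), 53), (array([231.08, 195.73]), 26), (array([243.83, 201.32]), 71), (array([259.71, 199.94]), 49)] [(array([235.6 , 206.15]), 20), (array([235.97, 220.57]), 35), (array([244.38, 212.25]), 24), (array([252.61, 202.2 ]), 56), (array([253.83, 219.06]), 18)]
key [0.4989 0.0696 0.04  ] [0.493 0.063 0.04 ] (array([0.49890793, 0.07045369, 0.03402445]), np.float64(0.0018021990837838277))
key [0.5219 0.061  0.04  ] [ 0.4442 -0.015   0.04  ] (array([ 0.51965792,  0.07360608, -0.03797713]), np.float64(0.031301002345245514))
key [0.5032 0.0185 0.04  ] [0.4973 0.0119 0.04  ] (array([0.50327245, 0.01912082, 0.03395042]), np.float64(0.0017960988812922149))
key [ 0.508  -0.0342  0.04  ] [0.5605 0.0509 0.04  ] (array([ 0.49928608, -0.03376303,  0.10563867]), np.float64(0.0008172635552267911))
onion top (array([152.82, 237.97]), [146, 232, 14, 13, 143]) [0.3821 0.3202 0.022 ]
onion top (array([136.24, 268.15]), [127, 259, 19, 19, 283]) [0.2836 0.3702 0.022 ]
onion side (array([148.39, 188.84]), [142, 182, 14, 13, 140]) [0.2884 0.3845 0.022 ]
onion side (array([176.85, 188.87]), [173, 184, 9, 10, 62]) [0.3822 0.3226 0.022 ]
dish top 150 [(array([344.61, 207.16]), [331, 188, 38, 38, 435])]
dish top 165 [(array([345.98, 208.55]), [331, 189, 38, 37, 253])]
dish top 180 [(array([342.26, 215.97]), [331, 201, 36, 25, 117])]
dish top 195 []
dish side 150 [(array([306.57, 268.8 ]), [275, 240, 60, 60, 1966])]
dish side 165 [(array([303.36, 265.65]), [284, 247, 42, 43, 737])]
dish side 180 [(array([302.34, 264.2 ]), [284, 248, 42, 28, 361])]
dish side 195 [(array([302.81, 262.4 ]), [284, 248, 41, 28, 162])]
lines platform
[211 148 216 204]
[219 198 270 193]
[220 202 268 195]
[225 195 259 192]
```

Run:
```python
from m import *
T=cv2.imread("pics/top0.png");S=cv2.imread("pics/side0.png")
gT,gS=cv2.cvtColor(T,cv2.COLOR_BGR2GRAY),cv2.cvtColor(S,cv2.COLOR_BGR2GRAY)
c=np.mean([onz("top",u,v,.155) for u,v in((212.8,142),(265,136.6),(270.4,192.6),(216,196.4))],0)
print('plat top',c,[onz("top",u,v,.155).round(4)[:2] for u,v in((212.8,142),(265,136.6),(270.4,192.6),(216,196.4))])
print('side front corners',onz("side",263.6,194.6,.155),onz("side",234.4,175.6,.155))
# dish rim
m=(gT>150).astype(np.uint8);m2=np.zeros_like(m);m2[180:235,322:377]=m[180:235,322:377]
p=cv2.convexHull(cv2.findNonZero(m2));e=cv2.fitEllipse(p);print(e,onz("top",*e[0],.065))
P=np.vstack([S[240:300,275:335]]);cv2.imwrite("pics/c3.png",np.hstack([cv2.resize(T[180:235,322:377],(400,400),interpolation=cv2.INTER_CUBIC),cv2.resize(P,(400,400),interpolation=cv2.INTER_CUBIC)]))
for n,b in(("bottle",(209,108)),("mush",(339,156)),("tum",(397,174)),("lemon",(391,249)),("spoonL",(217,243)),("spoonR",(274,240)),("jar",(106,217))): print(n,onz("top",*b,.03).round(3))
```

```text
plat top [0.59490239 0.02413317 0.155     ] [array([0.6724, 0.1121]), array([ 0.6901, -0.0492]), array([ 0.5146, -0.0653]), array([0.5025, 0.099 ])]
side front corners [ 0.51089337 -0.07924483  0.155     ] [0.50173143 0.08330707 0.155     ]
((349.55364990234375, 206.74082946777344), (36.87852478027344, 38.092010498046875), 131.65281677246094) [ 0.48312599 -0.32518231  0.065     ]
bottle [0.832 0.143 0.03 ]
mush [ 0.661 -0.304  0.03 ]
tum [ 0.599 -0.498  0.03 ]
lemon [ 0.348 -0.464  0.03 ]
spoonL [0.366 0.106 0.03 ]
spoonR [ 0.376 -0.081  0.03 ]
jar [0.451 0.477 0.03 ]
```

View pics/c3.png

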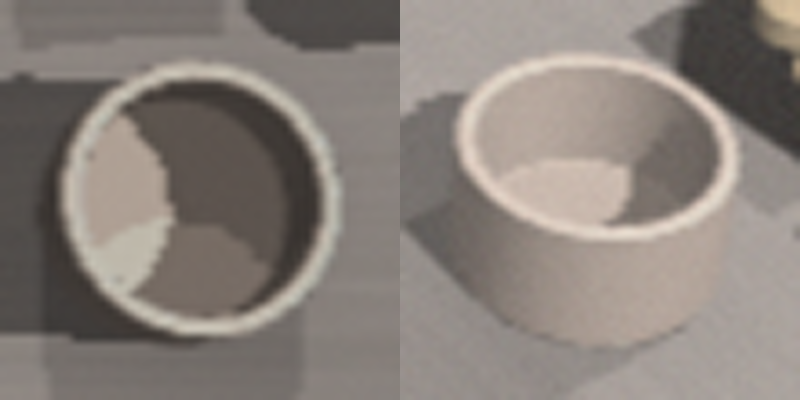

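The rim centre is at top px (349.3,206.7) and side px about (304,261). The dish stands upright and empty. Next comes a move helper, then the approach to the power key.

```bash
cat > g.py <<'E'
from h import *
def go(P,yaw,tilt=0,s=None):
    """tool y at heading yaw (rad); tilt: tool z leans to tool -x side"""
    s=s or r.get_state(); R0=R.from_quat(s['eef_rot'])
    y=np.array([np.cos(yaw),np.sin(yaw),0]); f=np.array([np.sin(yaw),-np.cos(yaw),0])
    z=np.sin(tilt)*f-np.array([0,0,np.cos(tilt)])
    R1=R.from_matrix(np.c_[np.cross(y,z),y,z])
    print('clock',round(s['clock'],2),'pos',s['tool_pos'].round(4),'F',s['contact_force'].round(2),'xyz',R0.inv().apply(np.array(P)-s['tool_pos']).round(4),'rot',(R0.inv()*R1).as_rotvec().round(4))
T28=np.radians(28); YAW=.08
ex=np.array([np.cos(YAW),np.sin(YAW),0]); ey=np.array([-np.sin(YAW),np.cos(YAW),0])
N=-np.sin(T28)*ex+np.array([0,0,np.cos(T28)])
TARE=np.array([.501,.016,.04]); KEY={'power':TARE+.052*ey,'tare':TARE,'hold':TARE-.052*ey}
PLAT=np.array([.595,.022,.155])
def key(k,d): go(KEY[k]+d*N,YAW+np.pi/2,T28)
E
python3 - <<'E'
from g import *
print(onz("side",304.3,261.4,.065))
key('power',.06)
E
```

```text
[ 0.47728216 -0.32967256  0.065     ]
clock 0.1 pos [0.2471 0.5734 0.2087] F [-0.39 -0.94  0.38] xyz [-0.4045 -0.3785  0.1164] rot [-0.1205 -0.4792 -0.4766]
```

carry_out(plan=[{"rot": [-0.12, -0.48, -0.48], "xyz": [-0.2, -0.19, 0.03], "grip": 255}, {"rot": [-0.12, -0.48, -0.48], "xyz": [-0.2, -0.19, 0.03], "grip": 255}, {"rot": [-0.12, -0.48, -0.48], "xyz": [-0.2, -0.19, 0.03], "grip": 255}, {"rot": [-0.12, -0.48, -0.48], "xyz": [-0.3, -0.28, 0.07], "grip": 255}, {"rot": [-0.12, -0.48, -0.48], "xyz": [-0.3, -0.28, 0.07], "grip": 255}, {"rot": [-0.12, -0.48, -0.48], "xyz": [-0.3, -0.28, 0.07], "grip": 255}, {"rot": [-0.12, -0.48, -0.48], "xyz": [-0.3, -0.28, 0.07], "grip": 255}, {"rot": [-0.12, -0.48, -0.48], "xyz": [-0.3, -0.28, 0.07], "grip": 255}], squeeze=20)

```text
clock: 0.77
tool_pos: [0.3568, 0.3725, 0.1799]
eef_rot: [-0.026, 0.969, 0.013, 0.245]
contact_force: [1.2, -0.5, -0.4]
opening: 0.418
finger_force: 0.0
```

```bash
python3 -c "
from g import *
key('power',.04)"
```

```text
clock 0.77 pos [0.3568 0.3725 0.1799] F [ 1.17 -0.53 -0.38] xyz [-0.0432 -0.3137  0.1382] rot [-0.0009  0.0075 -0.0259]
```

carry_out(plan=[{"rot": [0, 0.01, -0.03], "xyz": [-0.04, -0.31, 0.13], "grip": 255}, {"rot": [0, 0.01, -0.03], "xyz": [-0.04, -0.31, 0.13], "grip": 255}, {"rot": [0, 0.01, -0.03], "xyz": [-0.04, -0.31, 0.13], "grip": 255}, {"rot": [0, 0.01, -0.03], "xyz": [-0.04, -0.31, 0.13], "grip": 255}, {"rot": [0, 0.01, -0.03], "xyz": [-0.04, -0.31, 0.13], "grip": 255}, {"rot": [0, 0.01, -0.03], "xyz": [-0.04, -0.31, 0.13], "grip": 255}, {"rot": [0, 0.01, -0.03], "xyz": [-0.04, -0.31, 0.13], "grip": 255}, {"rot": [0, 0.01, -0.03], "xyz": [-0.04, -0.31, 0.13], "grip": 255}])

```text
clock: 1.43
tool_pos: [0.4304, 0.1957, 0.113]
eef_rot: [-0.043, 0.97, 0.007, 0.238]
contact_force: [-0.3, 0.4, -0.5]
opening: 0.005
finger_force: 0.0
```

carry_out(plan=[{"rot": [0, 0, 0], "xyz": [0, 0, 0], "grip": 255}, {"rot": [0, 0, 0], "xyz": [0, 0, 0], "grip": 255}, {"rot": [0, 0, 0], "xyz": [0, 0, 0], "grip": 255}])

```text
clock: 1.68
tool_pos: [0.4301, 0.1987, 0.1132]
eef_rot: [-0.044, 0.97, 0.008, 0.239]
contact_force: [-0.3, -0.3, 0.8]
opening: 0.004
finger_force: 0.0
```

```bash
python3 -c "
from g import *
key('power',.01)
cv2.imwrite('pics/s1.png',r.snapshot('side')[150:260,190:300,::-1].repeat(5,0).repeat(5,1))"
```

```text
clock 1.68 pos [0.4301 0.1987 0.1132] F [-0.31 -0.32  0.83] xyz [-0.0142 -0.1359  0.0809] rot [ 0.0001 -0.0065  0.0109]
```

View pics/s1.png

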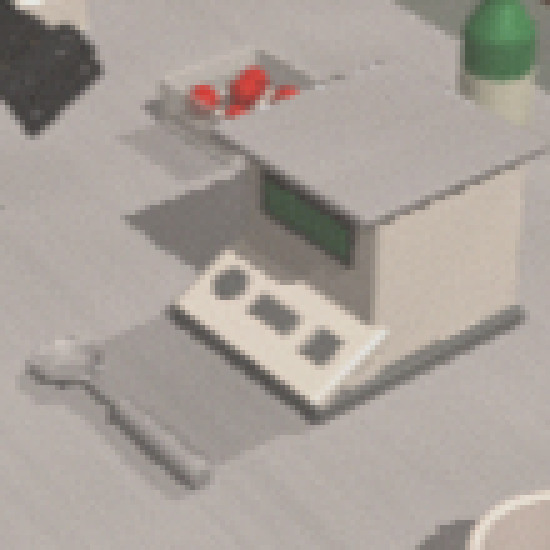

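The side crop shows the keys at side px (236,206), (244,212) and (254,219), as measured before. The hand is still left of the scale, so I'll move it over the power key.

carry_out(plan=[{"rot": [0, -0.006, 0.01], "xyz": [-0.014, -0.136, 0.04], "grip": 255}, {"rot": [0, -0.006, 0.01], "xyz": [-0.014, -0.136, 0.04], "grip": 255}, {"rot": [0, -0.006, 0.01], "xyz": [-0.014, -0.136, 0.04], "grip": 255}, {"rot": [0, -0.006, 0.01], "xyz": [-0.014, -0.136, 0.04], "grip": 255}, {"rot": [0, -0.006, 0.01], "xyz": [-0.014, -0.136, 0.076], "grip": 255}, {"rot": [0, -0.006, 0.01], "xyz": [-0.014, -0.136, 0.076], "grip": 255}, {"rot": [0, -0.006, 0.01], "xyz": [-0.014, -0.136, 0.076], "grip": 255}, {"rot": [0, -0.006, 0.01], "xyz": [-0.014, -0.136, 0.076], "grip": 255}])

```text
clock: 2.4
tool_pos: [0.4881, 0.0645, 0.0499]
eef_rot: [-0.039, 0.97, 0.007, 0.239]
contact_force: [0.2, 0.7, 0.6]
opening: 0.007
finger_force: 0.0
```

```bash
python3 -c "
from g import *
s=r.snapshot('side');t=r.snapshot('top')
key('power',.0)
f=lambda a:cv2.resize(a[:,:,::-1],(400,400),interpolation=cv2.INTER_CUBIC)
cv2.imwrite('pics/s2.png',np.hstack([f(t[160:220,215:275]),f(s[175:235,210:270])]))"
```

```text
clock 2.5 pos [0.4894 0.0687 0.0526] F [ 0.09  0.44 -0.13] xyz [-0.0006 -0.0015  0.0146] rot [ 0.0004 -0.0013  0.005 ]
```

View pics/s2.png

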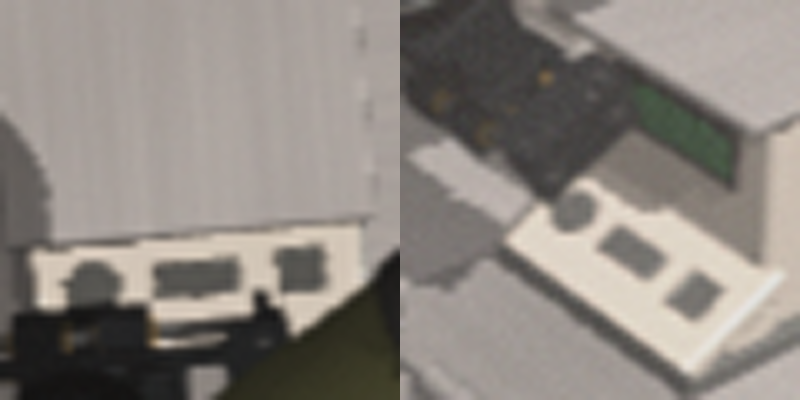

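Top view: the hand lies over the round key's lower side. Side view: the fingertips are at about px (233,205), with the round key just to their right at (236,206.5). I'll check that offset by projection.

```bash
python3 -c "
from g import *
p=r.get_state()['tool_pos'];print(proj('side',p),proj('top',p),proj('side',KEY['power']),proj('top',KEY['power']))
print(proj('side',p-.0146*N))"
```

```text
[233.8791302  202.82473413] [228.36440144 204.95527371] [235.75288853 205.24523703] [228.93623518 203.19005898]
[235.39196678 205.18105429]
```

carry_out(plan=[{"rot": [0, 0, 0], "xyz": [0, 0, 0.006], "grip": 255}, {"rot": [0, 0, 0], "xyz": [0, 0, 0.01], "grip": 255}, {"rot": [0, 0, 0], "xyz": [0, 0, 0.01], "grip": 255}, {"rot": [0, 0, 0], "xyz": [0, 0, 0.01], "grip": 255}])

```text
clock: 2.83
tool_pos: [0.4943, 0.0682, 0.0442]
eef_rot: [-0.04, 0.97, 0.01, 0.241]
contact_force: [0.1, -0.4, -0.3]
opening: 0.005
finger_force: 0.0
```

```bash
python3 -c "
from g import *
key('power',.0);print(r.get_state()['contact_force']@N)"
```

```text
clock 2.83 pos [0.4943 0.0682 0.0442] F [ 0.07 -0.44 -0.32] xyz [-0.0002 -0.0006  0.0049] rot [ 0.0009 -0.0006  0.0027]
-0.2953527072674385
```

carry_out(plan=[{"rot": [0, 0, 0], "xyz": [0, 0, 0.003], "grip": 255}, {"rot": [0, 0, 0], "xyz": [0, 0, 0.003], "grip": 255}, {"rot": [0, 0, 0], "xyz": [0, 0, 0.003], "grip": 255}])

```text
clock: 3.08
tool_pos: [0.4956, 0.0671, 0.0414]
eef_rot: [-0.039, 0.97, 0.01, 0.241]
contact_force: [0.3, -1.4, -0.1]
opening: 0.007
finger_force: 0.0
```

carry_out(plan=[{"rot": [0, 0, 0], "xyz": [0, 0, 0.001], "grip": 255}, {"rot": [0, 0, 0], "xyz": [0, 0, 0.001], "grip": 255}])

```text
clock: 3.25
tool_pos: [0.4961, 0.0669, 0.0404]
eef_rot: [-0.039, 0.97, 0.01, 0.241]
contact_force: [-0.2, 0.2, 0.5]
opening: 0.005
finger_force: 0.0
```

carry_out(plan=[{"rot": [0, 0, 0], "xyz": [0, 0, 0.0015], "grip": 255}, {"rot": [0, 0, 0], "xyz": [0, 0, 0.0015], "grip": 255}, {"rot": [0, 0, 0], "xyz": [0, 0, 0.0015], "grip": 255}])

```text
clock: 3.5
tool_pos: [0.4967, 0.067, 0.0391]
eef_rot: [-0.039, 0.97, 0.01, 0.241]
contact_force: [0.2, 0.1, 0.5]
opening: 0.007
finger_force: 0.0
```

carry_out(plan=[{"rot": [0, 0, 0], "xyz": [0, 0, 0.0012], "grip": 255}, {"rot": [0, 0, 0], "xyz": [0, 0, 0.0012], "grip": 255}, {"rot": [0, 0, 0], "xyz": [0, 0, 0.0012], "grip": 255}])

```text
clock: 3.75
tool_pos: [0.4973, 0.0671, 0.038]
eef_rot: [-0.039, 0.97, 0.01, 0.241]
contact_force: [-0.6, -0.3, 0.2]
opening: 0.007
finger_force: 0.0
```

carry_out(plan=[{"rot": [0, 0, 0], "xyz": [0, 0, 0.0012], "grip": 255}, {"rot": [0, 0, 0], "xyz": [0, 0, 0.0012], "grip": 255}, {"rot": [0, 0, 0], "xyz": [0, 0, 0.0012], "grip": 255}])

```text
clock: 4.0
tool_pos: [0.4978, 0.0672, 0.037]
eef_rot: [-0.039, 0.97, 0.01, 0.241]
contact_force: [-0.5, 0.5, -0.3]
opening: 0.008
finger_force: 0.0
```

carry_out(plan=[{"rot": [0, 0, 0], "xyz": [0, 0, 0.0012], "grip": 255}, {"rot": [0, 0, 0], "xyz": [0, 0, 0.0012], "grip": 255}, {"rot": [0, 0, 0], "xyz": [0, 0, 0.0012], "grip": 255}])

```text
clock: 4.25
tool_pos: [0.4984, 0.0673, 0.0359]
eef_rot: [-0.039, 0.97, 0.01, 0.241]
contact_force: [0.1, -0.2, 0.2]
opening: 0.003
finger_force: 0.0
```

```bash
python3 -c "
from g import *
s=r.snapshot('side');t=r.snapshot('top')
print(proj('side',r.get_state()['tool_pos']))
f=lambda a:cv2.resize(a[:,:,::-1],(400,400),interpolation=cv2.INTER_CUBIC)
cv2.imwrite('pics/s3.png',np.hstack([f(t[180:220,215:255]),f(s[185:225,220:260])]))"
```

```text
[236.20455008 206.10861954]
```

View pics/s3.png

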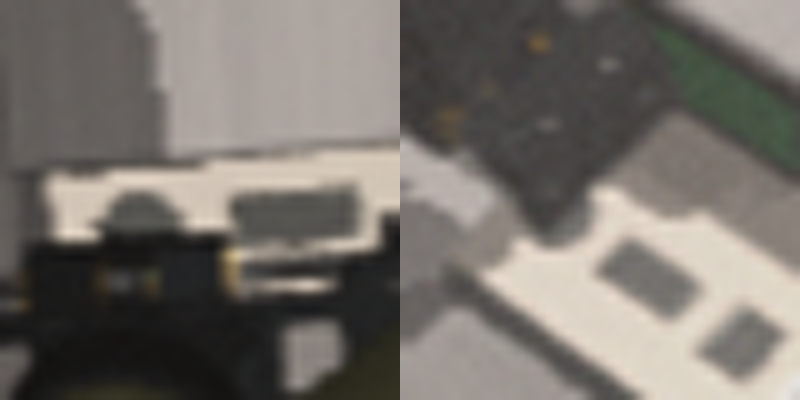

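The fingertips are over the round key, just above its face, and a few mm toward its lower side. The upper half of the key is still visible at top px (229,201). I'll shift 3 mm up the slope and continue.

carry_out(plan=[{"rot": [0, 0, 0], "xyz": [-0.003, 0, 0], "grip": 255}, {"rot": [0, 0, 0], "xyz": [-0.003, 0, 0.001], "grip": 255}, {"rot": [0, 0, 0], "xyz": [-0.003, 0, 0.001], "grip": 255}, {"rot": [0, 0, 0], "xyz": [-0.003, 0, 0.001], "grip": 255}])

```text
clock: 4.68
tool_pos: [0.5016, 0.0674, 0.0365]
eef_rot: [-0.039, 0.97, 0.01, 0.241]
contact_force: [1.0, -0.2, -0.2]
opening: 0.002
finger_force: 0.0
```

carry_out(plan=[{"rot": [0, 0, 0], "xyz": [0, 0, 0.0012], "grip": 255}, {"rot": [0, 0, 0], "xyz": [0, 0, 0.0012], "grip": 255}, {"rot": [0, 0, 0], "xyz": [0, 0, 0.0012], "grip": 255}])

```text
clock: 4.93
tool_pos: [0.502, 0.0675, 0.0354]
eef_rot: [-0.039, 0.97, 0.01, 0.241]
contact_force: [-0.0, 0.5, 0.5]
opening: 0.006
finger_force: 0.0
```

carry_out(plan=[{"rot": [0, 0, 0], "xyz": [0, 0, 0.0012], "grip": 255}, {"rot": [0, 0, 0], "xyz": [0, 0, 0.0012], "grip": 255}, {"rot": [0, 0, 0], "xyz": [0, 0, 0.0012], "grip": 255}])

```text
clock: 5.18
tool_pos: [0.5026, 0.0676, 0.0343]
eef_rot: [-0.039, 0.97, 0.01, 0.241]
contact_force: [0.7, -0.2, -0.5]
opening: 0.003
finger_force: 0.0
```

carry_out(plan=[{"rot": [0, 0, 0], "xyz": [0, 0, 0.0012], "grip": 255}, {"rot": [0, 0, 0], "xyz": [0, 0, 0.0012], "grip": 255}, {"rot": [0, 0, 0], "xyz": [0, 0, 0.0012], "grip": 255}])

```text
clock: 5.43
tool_pos: [0.5032, 0.0676, 0.0333]
eef_rot: [-0.039, 0.97, 0.01, 0.241]
contact_force: [-0.4, -0.6, -0.5]
opening: 0.006
finger_force: 0.0
```

carry_out(plan=[{"rot": [0, 0, 0], "xyz": [0, 0, 0.0012], "grip": 255}, {"rot": [0, 0, 0], "xyz": [0, 0, 0.0012], "grip": 255}, {"rot": [0, 0, 0], "xyz": [0, 0, 0.0012], "grip": 255}])

```text
clock: 5.68
tool_pos: [0.5037, 0.0677, 0.0322]
eef_rot: [-0.039, 0.97, 0.01, 0.241]
contact_force: [0.4, -0.3, 0.0]
opening: 0.005
finger_force: 0.0
```

carry_out(plan=[{"rot": [0, 0, 0], "xyz": [0, 0, 0.0012], "grip": 255}, {"rot": [0, 0, 0], "xyz": [0, 0, 0.0012], "grip": 255}, {"rot": [0, 0, 0], "xyz": [0, 0, 0.0012], "grip": 255}])

```text
clock: 5.93
tool_pos: [0.5043, 0.0677, 0.0311]
eef_rot: [-0.039, 0.97, 0.01, 0.241]
contact_force: [-0.9, 0.3, -0.9]
opening: 0.004
finger_force: 0.0
```

```bash
python3 -c "
from g import *
s=r.snapshot('side');t=r.snapshot('top')
st=r.get_state();p=st['tool_pos'];print(st['contact_force']@N,proj('side',p),proj('top',p),R.from_quat(st['eef_rot']).as_matrix().round(3))
f=lambda a:cv2.resize(a[:,:,::-1],(400,400),interpolation=cv2.INTER_CUBIC)
cv2.imwrite('pics/s4.png',np.hstack([f(t[180:220,215:255]),f(s[185:225,220:260])]))"
```

```text
-0.6559681346440973 [237.47896734 206.66686533] [229.18008999 201.31385492] [[-0.881 -0.08   0.467]
 [-0.071  0.997  0.038]
 [-0.468 -0.    -0.883]]
```

View pics/s4.png

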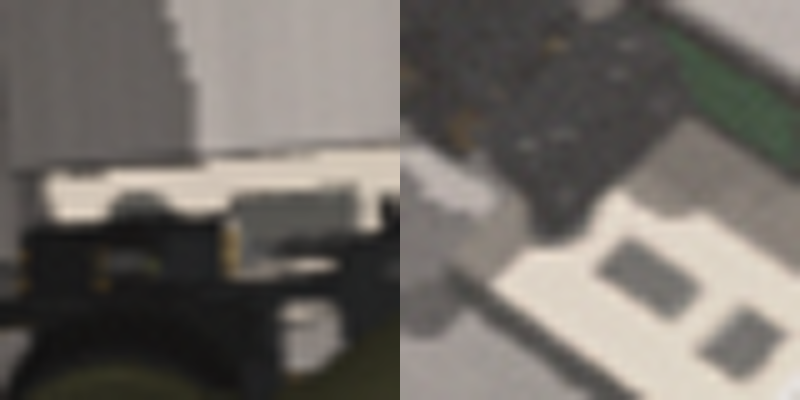

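The hand still covers the lower part of the round key, whose top edge is visible at top px (229,200), and there is no contact yet. I'll measure the fingertip edge from grey values instead of more views.

```bash
python3 -c "
from g import *
p=r.get_state()
s=cv2.cvtColor(r.snapshot('side'),cv2.COLOR_RGB2GRAY);t=cv2.cvtColor(r.snapshot('top'),cv2.COLOR_RGB2GRAY)
print('side rows 198-211 cols 226-243');print(s[198:212,226:244])
print('top rows 196-208 cols 218-240');print(t[196:208,218:241])
M=R.from_quat(p['eef_rot'])
for dx in(-.009,.009):
  for dy in(-.0175,.0175):
    q=p['tool_pos']+M.apply([dx,dy,0]);print(dx,dy,proj('side',q).round(1),proj('top',q).round(1))
"
```

```text
side rows 198-211 cols 226-243
[[ 78  74  71  72  67  70  70  69  69  71  69  71  67  65  67  68  70  69]
 [ 78  75  73  71  70  73  75  70  69  71  66  68  67  69  67  67  73  69]
 [ 76 101  93  70  68  71  72  72  71  70  70  65  67  69  69  69  68  70]
 [114 114 101  81  66  68  71  71  68  67  63  65  66  71  69  68  71  90]
 [152 131 121 105  76  61  67  67  69  67  67  67  68  68  67  73  93 117]
 [176 172 153 123 103  81  68  65  67  73  73  67  66  65  79 113 131 133]
 [179 176 176 146 123 114  78  68  68  71  81  77  63  83 133 187 182 145]
 [171 176 173 149 132 133 106  74  60  70  74  67  75 124 187 216 213 182]
 [125 152 148 133 132 135 110  79  68  68  72  70  91 152 204 214 215 213]
 [122 129 134 134 133 134 114  84  71  67  67  86 114 182 215 215 211 211]
 [124 130 134 134 132 131 122  97  82  76  93 117 153 197 214 209 191 194]
 [130 133 133 133 131 132 142 137 127 131 152 176 204 215 210 177 137 137]
 [132 136 135 132 135 147 190 211 215 212 211 215 214 209 179 132 114 113]
 [123 133 137 136 149 190 212 214 215 216 214 214 212 184 134 115 112 116]]
top rows 196-208 c
[... 644 characters left out ...]
 27  26  29  33  38  36
   34  83 121  89  84]
 [ 26  25  25  27  26  24  25  21  23  22  22  23  26  30  32  31  32  30
   34  73 112  95  84]
 [ 24  26  25  25  26  25  28  29  25  27  25  24  27  30  35  34  34  34
   36  69 102  90  74]
 [ 27  24  26  25  25  26  33  44  45  49  47  43  35  30  35  36  35  36
   38  77 108  89  83]
 [ 27  24  25  27  25  26  36  50  53  56  56  58  53  37  35  35  35  35
   36  63  96  94  99]
 [ 26  25  25  27  25  26  31  39  35  34  34  36  41  36  35  36  36  34
   34  58  93 101 104]]
-0.009 -0.0175 [242.1 207. ] [234.2 198.4]
-0.009 0.0175 [236.3 203. ] [223.7 199.2]
0.009 -0.0175 [238.7 210.4] [234.6 203.4]
0.009 0.0175 [232.9 206.3] [224.2 204.2]
```

carry_out(plan=[{"rot": [0, 0, 0], "xyz": [0, 0, 0.0009], "grip": 255}, {"rot": [0, 0, 0], "xyz": [0, 0, 0.0009], "grip": 255}, {"rot": [0, 0, 0], "xyz": [0, 0, 0.0009], "grip": 255}])

```text
clock: 6.38
tool_pos: [0.5047, 0.0678, 0.0304]
eef_rot: [-0.039, 0.97, 0.01, 0.241]
contact_force: [0.7, -0.6, 0.1]
opening: 0.001
finger_force: 0.0
```

carry_out(plan=[{"rot": [0, 0, 0], "xyz": [0, 0, 0.0009], "grip": 255}, {"rot": [0, 0, 0], "xyz": [0, 0, 0.0009], "grip": 255}, {"rot": [0, 0, 0], "xyz": [0, 0, 0.0009], "grip": 255}])

```text
clock: 6.63
tool_pos: [0.5051, 0.0678, 0.0296]
eef_rot: [-0.039, 0.97, 0.01, 0.241]
contact_force: [-0.4, -0.5, -1.1]
opening: 0.001
finger_force: 0.0
```

carry_out(plan=[{"rot": [0, 0, 0], "xyz": [0, 0, 0.0009], "grip": 255}, {"rot": [0, 0, 0], "xyz": [0, 0, 0.0009], "grip": 255}, {"rot": [0, 0, 0], "xyz": [0, 0, 0.0009], "grip": 255}])

```text
clock: 6.88
tool_pos: [0.5056, 0.0678, 0.0288]
eef_rot: [-0.039, 0.97, 0.01, 0.241]
contact_force: [-0.3, -0.8, -0.1]
opening: 0.004
finger_force: 0.0
```

carry_out(plan=[{"rot": [0, 0, 0], "xyz": [0, 0, 0.0009], "grip": 255}, {"rot": [0, 0, 0], "xyz": [0, 0, 0.0009], "grip": 255}, {"rot": [0, 0, 0], "xyz": [0, 0, 0.0009], "grip": 255}])

```text
clock: 7.13
tool_pos: [0.506, 0.0678, 0.028]
eef_rot: [-0.039, 0.97, 0.01, 0.241]
contact_force: [0.4, -0.3, -0.2]
opening: 0.007
finger_force: 0.0
```

```bash
python3 -c "
from g import *
s=np.ascontiguousarray(r.snapshot('side')[:,:,::-1]);t=np.ascontiguousarray(r.snapshot('top')[:,:,::-1]);st=r.get_state()
T0=cv2.imread('pics/top0.png');S0=cv2.imread('pics/side0.png')
def pan(im,n,c,w,pts,W=400,H=300):
    h=w*H/W;k=W/w;x0,y0=int(c[0]-w/2),int(c[1]-h/2);o=cv2.resize(im[y0:y0+int(h),x0:x0+w],(W,H),interpolation=cv2.INTER_CUBIC)
    for P,col in pts:
        u=(proj(n,P)+.5-[x0,y0])*k;cv2.circle(o,(int(u[0]),int(u[1])),3,col,1)
    return o
def tips(p,q,g):
    M=R.from_quat(q);return [(p+M.apply([a,b,0]),(0,255,0) if b else (0,0,255)) for a in(-.009,.009) for b in(-g,g)]+[(p,(0,0,255)),(p-M.apply([0,0,.064]),(255,0,255))]
p0=np.array([.2471,.5734,.2087]);q0=[.20198,.97939,-.0008,-.0001]
a=tips(st['tool_pos'],st['eef_rot'],.0175);b=tips(p0,q0,.044)
o=np.vstack([np.hstack([pan(t,'top',(230,205),48,a),pan(s,'side',(236,200),48,a)]),np.hstack([pan(T0,'top',(44,297),80,b),pan(S0,'side',proj('side',p0),80,b)])])
print(proj('top',p0),proj('side',p0));cv2.imwrite('pics/s5.png',o)"
```

```text
[ 41.76663308 283.95470035] [114.7525944  131.69266546]
```

View pics/s5.png

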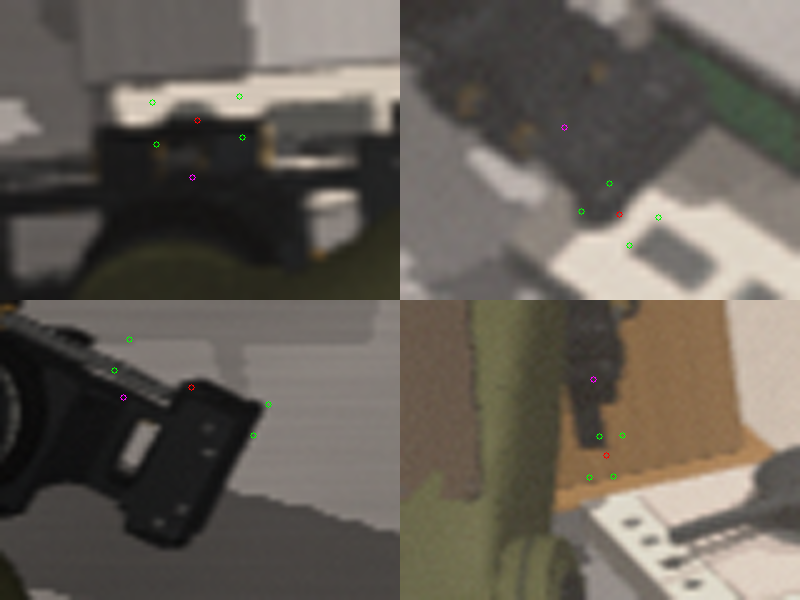

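This overlay explains it. In both poses the real fingertips sit roughly 13 mm short of the reported TCP along the tool axis: side px about (235,208) against a predicted (237.5,207). So contact should come soon, and I'll keep stepping.

carry_out(plan=[{"rot": [0, 0, 0], "xyz": [0, 0, 0.0009], "grip": 255}, {"rot": [0, 0, 0], "xyz": [0, 0, 0.0009], "grip": 255}, {"rot": [0, 0, 0], "xyz": [0, 0, 0.0009], "grip": 255}])

```text
clock: 7.48
tool_pos: [0.5064, 0.0679, 0.0272]
eef_rot: [-0.039, 0.97, 0.01, 0.241]
contact_force: [0.0, 0.3, 0.1]
opening: 0.005
finger_force: 0.0
```

carry_out(plan=[{"rot": [0, 0, 0], "xyz": [0, 0, 0.0009], "grip": 255}, {"rot": [0, 0, 0], "xyz": [0, 0, 0.0009], "grip": 255}, {"rot": [0, 0, 0], "xyz": [0, 0, 0.0009], "grip": 255}])

```text
clock: 7.73
tool_pos: [0.5069, 0.0679, 0.0264]
eef_rot: [-0.039, 0.97, 0.01, 0.241]
contact_force: [0.8, -0.1, 0.4]
opening: 0.007
finger_force: 0.0
```

carry_out(plan=[{"rot": [0, 0, 0], "xyz": [0, 0, 0.0009], "grip": 255}, {"rot": [0, 0, 0], "xyz": [0, 0, 0.0009], "grip": 255}, {"rot": [0, 0, 0], "xyz": [0, 0, 0.0009], "grip": 255}])

```text
clock: 7.98
tool_pos: [0.5072, 0.068, 0.0256]
eef_rot: [-0.039, 0.97, 0.01, 0.241]
contact_force: [-0.2, -0.6, -0.4]
opening: 0.009
finger_force: 0.0
```

carry_out(plan=[{"rot": [0, 0, 0], "xyz": [0, 0, 0.0009], "grip": 255}, {"rot": [0, 0, 0], "xyz": [0, 0, 0.0009], "grip": 255}, {"rot": [0, 0, 0], "xyz": [0, 0, 0.0009], "grip": 255}])

```text
clock: 8.23
tool_pos: [0.5077, 0.068, 0.0248]
eef_rot: [-0.039, 0.97, 0.01, 0.241]
contact_force: [-0.3, 0.5, 0.4]
opening: 0.004
finger_force: 0.0
```

```bash
python3 -c "
from g import *
s=cv2.cvtColor(r.snapshot('side'),cv2.COLOR_RGB2GRAY);s0=cv2.cvtColor(cv2.imread('pics/side0.png'),cv2.COLOR_BGR2GRAY)
print(s[201:212,229:243]);print(s0[201:212,229:243])
for k in s,s0: print(k[208:216,238:251])
"
```

```text
[[ 78  65  68  74  69  71  70  66  65  72  66  65  67  70]
 [103  77  67  69  70  73  68  66  64  66  65  69  67  67]
 [125  95  68  65  69  68  66  68  66  66  69  66  67  74]
 [149 118  93  68  64  66  68  68  67  69  65  67  80 113]
 [144 131 121  95  70  63  68  71  78  77  69  85 132 186]
 [133 134 134 111  74  66  68  73  75  69  80 132 191 215]
 [133 134 133 117  85  66  64  68  67  82 132 190 214 212]
 [134 131 134 121  97  74  68  68  82 130 189 214 213 190]
 [133 134 134 131 114 110 110 109 135 189 216 211 176 137]
 [133 133 131 134 149 191 210 196 199 213 210 179 131 114]
 [134 132 132 148 187 212 215 213 215 214 181 134 113 116]]
[[114 112 111 116 147 185 200 196 169 141 132 125 123 121]
 [112 111 118 148 182 198 199 194 195 194 170 135 124 125]
 [117 117 146 183 196 194 179 158 166 185 194 168 142 133]
 [140 147 184 194 175 146 124 113 112 140 177 197 196 168]
 [166 182 197 179 140 115 107 107 105 113 152 186 198 198]
 [184 197 199 159 114 104 108 107 104 109 150 188 199 198]
 [197 201 198 160 110 106 107 106 106 116 166 197 201 197]
 [198 196 199 165 122 103 104 111 118
[... 381 characters left out ...]
3 116 111 115 115 135 166 197 215 216]
 [212 175 129 115 113 114 114 115 115 120 148 188 213]
 [215 210 197 157 126 116 118 115 113 112 118 150 196]
 [215 215 215 213 175 136 123 115 112 115 122 154 194]
 [214 213 215 214 212 194 164 126 115 126 141 186 214]]
[[140 184 201 194 176 178 194 200 199 199 200 198 200]
 [187 200 195 164 128 126 152 182 194 198 200 201 200]
 [199 194 166 127 107 105 116 138 174 194 200 198 200]
 [198 169 125 106 107 106 108 111 124 152 181 197 200]
 [199 162 119 107 107 105 109 106 108 112 140 175 197]
 [200 196 182 145 120 109 110 109 107 104 112 139 178]
 [196 199 199 195 165 128 115 108 106 111 118 140 181]
 [201 198 200 202 197 180 148 116 111 117 131 174 197]]
```

carry_out(plan=[{"rot": [0, 0, 0], "xyz": [0, 0, 0.0009], "grip": 255}, {"rot": [0, 0, 0], "xyz": [0, 0, 0.0009], "grip": 255}, {"rot": [0, 0, 0], "xyz": [0, 0, 0.0009], "grip": 255}])

```text
clock: 8.53
tool_pos: [0.5081, 0.068, 0.024]
eef_rot: [-0.039, 0.97, 0.01, 0.241]
contact_force: [0.0, 0.1, -0.3]
opening: 0.006
finger_force: 0.0
```

carry_out(plan=[{"rot": [0, 0, 0], "xyz": [0, 0, 0.001], "grip": 255}, {"rot": [0, 0, 0], "xyz": [0, 0, 0.001], "grip": 255}, {"rot": [0, 0, 0], "xyz": [0, 0, 0.001], "grip": 255}])

```text
clock: 8.78
tool_pos: [0.5086, 0.0681, 0.0231]
eef_rot: [-0.039, 0.97, 0.01, 0.241]
contact_force: [-0.8, 1.2, -0.2]
opening: -0.0
finger_force: 0.0
```

carry_out(plan=[{"rot": [0, 0, 0], "xyz": [0, 0, 0.0009], "grip": 255}, {"rot": [0, 0, 0], "xyz": [0, 0, 0.0009], "grip": 255}, {"rot": [0, 0, 0], "xyz": [0, 0, 0.0009], "grip": 255}])

```text
clock: 9.03
tool_pos: [0.509, 0.0681, 0.0223]
eef_rot: [-0.039, 0.97, 0.01, 0.241]
contact_force: [-0.9, -0.2, 0.1]
opening: 0.008
finger_force: 0.0
```

carry_out(plan=[{"rot": [0, 0, 0], "xyz": [0, 0, 0.001], "grip": 255}, {"rot": [0, 0, 0], "xyz": [0, 0, 0.001], "grip": 255}, {"rot": [0, 0, 0], "xyz": [0, 0, 0.001], "grip": 255}])

```text
clock: 9.28
tool_pos: [0.5094, 0.0681, 0.0214]
eef_rot: [-0.039, 0.97, 0.01, 0.241]
contact_force: [-0.3, 0.0, -0.5]
opening: 0.005
finger_force: 0.0
```

carry_out(plan=[{"rot": [0, 0, 0], "xyz": [0, 0, 0.0009], "grip": 255}, {"rot": [0, 0, 0], "xyz": [0, 0, 0.0009], "grip": 255}, {"rot": [0, 0, 0], "xyz": [0, 0, 0.0009], "grip": 255}])

```text
clock: 9.53
tool_pos: [0.5099, 0.0682, 0.0207]
eef_rot: [-0.039, 0.97, 0.01, 0.241]
contact_force: [0.4, -0.1, -0.1]
opening: 0.003
finger_force: 0.0
```

carry_out(plan=[{"rot": [0, 0, 0], "xyz": [0, 0, 0.001], "grip": 255}, {"rot": [0, 0, 0], "xyz": [0, 0, 0.001], "grip": 255}, {"rot": [0, 0, 0], "xyz": [0, 0, 0.001], "grip": 255}])

```text
clock: 9.78
tool_pos: [0.5103, 0.0682, 0.0198]
eef_rot: [-0.039, 0.97, 0.01, 0.241]
contact_force: [-0.7, -0.2, 0.3]
opening: 0.003
finger_force: 0.0
```

```bash
python3 -c "
from g import *
s=cv2.cvtColor(r.snapshot('side'),cv2.COLOR_RGB2GRAY)
print(s[201:212,229:245]);st=r.get_state();print(proj('side',st['tool_pos']),st['contact_force'],st['moment'])
"
```

```text
[[ 73  70  67  67  74  72  73  70  73  72  66  68  68  69  69  67]
 [ 91  79  67  68  78  75  75  73  68  68  63  64  69  68  67  71]
 [122  93  70  64  70  72  71  69  69  70  71  66  72  70  69  76]
 [146 108  80  63  68  70  70  68  68  69  65  67  67  69  74 106]
 [148 130 114  86  64  62  63  68  69  67  68  66  70  92 126 143]
 [135 134 131 111  75  63  67  69  72  77  65  65  93 153 201 214]
 [132 133 135 116  85  68  64  72  80  75  73  93 152 198 213 217]
 [134 133 133 122  99  74  63  67  65  72 106 158 194 190 195 207]
 [133 135 135 130 115  90  79  65  74 119 184 207 179 136 133 165]
 [134 133 133 133 131 131 128 113 122 183 209 180 137 112 113 122]
 [134 135 133 132 134 149 188 193 201 211 184 130 113 114 111 111]]
[238.77955522 208.70916675] [0.77265439 0.26282499 0.07073445] [ 0.02845351  0.44737742 -0.01840757]
```

carry_out(plan=[{"rot": [0, 0, 0], "xyz": [0, 0, 0.0008], "grip": 255}, {"rot": [0, 0, 0], "xyz": [0, 0, 0.0008], "grip": 255}, {"rot": [0, 0, 0], "xyz": [0, 0, 0.0008], "grip": 255}])

```text
clock: 10.08
tool_pos: [0.5107, 0.0682, 0.0191]
eef_rot: [-0.039, 0.97, 0.01, 0.241]
contact_force: [0.3, 0.4, 0.1]
opening: 0.007
finger_force: 0.0
```

carry_out(plan=[{"rot": [0, 0, 0], "xyz": [0, 0, 0.0008], "grip": 255}, {"rot": [0, 0, 0], "xyz": [0, 0, 0.0008], "grip": 255}, {"rot": [0, 0, 0], "xyz": [0, 0, 0.0008], "grip": 255}])

```text
clock: 10.33
tool_pos: [0.5111, 0.0682, 0.0183]
eef_rot: [-0.039, 0.97, 0.01, 0.241]
contact_force: [-0.7, 0.8, -0.9]
opening: 0.004
finger_force: 0.0
```

carry_out(plan=[{"rot": [0, 0, 0], "xyz": [0, 0, 0.0006], "grip": 255}, {"rot": [0, 0, 0], "xyz": [0, 0, 0.0006], "grip": 255}, {"rot": [0, 0, 0], "xyz": [0, 0, 0.0006], "grip": 255}])

```text
clock: 10.58
tool_pos: [0.5113, 0.0683, 0.0178]
eef_rot: [-0.039, 0.97, 0.01, 0.241]
contact_force: [0.4, -0.2, 0.3]
opening: 0.005
finger_force: 0.0
```

carry_out(plan=[{"rot": [0, 0, 0], "xyz": [0, 0, 0.0008], "grip": 255}, {"rot": [0, 0, 0], "xyz": [0, 0, 0.0008], "grip": 255}, {"rot": [0, 0, 0], "xyz": [0, 0, 0.0008], "grip": 255}])

```text
clock: 10.83
tool_pos: [0.5117, 0.0683, 0.0171]
eef_rot: [-0.039, 0.97, 0.01, 0.241]
contact_force: [0.1, 0.3, 0.7]
opening: 0.004
finger_force: 0.0
```

carry_out(plan=[{"rot": [0, 0, 0], "xyz": [0, 0, 0.0008], "grip": 255}, {"rot": [0, 0, 0], "xyz": [0, 0, 0.0008], "grip": 255}, {"rot": [0, 0, 0], "xyz": [0, 0, 0.0008], "grip": 255}])

```text
clock: 11.08
tool_pos: [0.5121, 0.0683, 0.0164]
eef_rot: [-0.039, 0.97, 0.01, 0.241]
contact_force: [-0.6, -0.0, -0.2]
opening: 0.008
finger_force: 0.0
```

carry_out(plan=[{"rot": [0, 0, 0], "xyz": [0, 0, 0.0006], "grip": 255}, {"rot": [0, 0, 0], "xyz": [0, 0, 0.0006], "grip": 255}, {"rot": [0, 0, 0], "xyz": [0, 0, 0.0006], "grip": 255}])

```text
clock: 11.33
tool_pos: [0.5124, 0.0684, 0.0159]
eef_rot: [-0.039, 0.97, 0.01, 0.241]
contact_force: [0.3, 0.1, -0.5]
opening: 0.007
finger_force: 0.0
```

carry_out(plan=[{"rot": [0, 0, 0], "xyz": [0, 0, 0.0008], "grip": 255}, {"rot": [0, 0, 0], "xyz": [0, 0, 0.0008], "grip": 255}, {"rot": [0, 0, 0], "xyz": [0, 0, 0.0008], "grip": 255}])

```text
clock: 11.58
tool_pos: [0.5127, 0.0685, 0.0153]
eef_rot: [-0.039, 0.97, 0.01, 0.241]
contact_force: [-1.3, -0.2, 1.5]
opening: 0.005
finger_force: 1.0
```

carry_out(plan=[{"rot": [0, 0, 0], "xyz": [0, 0, 0.0008], "grip": 255}, {"rot": [0, 0, 0], "xyz": [0, 0, 0.0008], "grip": 255}, {"rot": [0, 0, 0], "xyz": [0, 0, 0.0008], "grip": 255}])

```text
clock: 11.83
tool_pos: [0.513, 0.0685, 0.0147]
eef_rot: [-0.039, 0.97, 0.01, 0.241]
contact_force: [-2.9, -0.4, 4.2]
opening: 0.006
finger_force: 2.7
```

```bash
python3 -c "
from g import *
s=cv2.cvtColor(r.snapshot('side'),cv2.COLOR_RGB2GRAY);t=cv2.cvtColor(r.snapshot('top'),cv2.COLOR_RGB2GRAY)
print(s[199:213,228:247]);print(t[194:204,217:239]);st=r.get_state();p=st['tool_pos'];print(p,proj('side',p),proj('top',p),st['contact_force'],st['moment'],st['joint_torque'])
"
```

```text
[[ 71  64  64  67  71  66  69  68  70  70  69  68  72  71  70  71  70  66
   68]
 [ 74  77  72  68  72  71  69  72  74  84  80  73  72  72  64  67  69  67
   72]
 [ 79  74  75  74  69  72  73  72  74 114 110  82  69  66  69  67  67  68
   68]
 [ 72  72  71  69  69  76  88  87  73  79  77  71  68  66  67  68  66  68
   72]
 [ 71  79  76  70  68  72  81  83  73  70  68  67  67  67  68  65  64  73
   91]
 [120 119 102  83  68  69  69  75  71  69  64  68  63  70  64  70  75  93
  119]
 [171 148 130 113  82  65  64  70  64  65  68  67  69  68  69  83 111 129
  133]
 [151 134 134 133 112  81  65  66  63  73  69  67  64  64  83 135 188 181
  156]
 [135 131 135 131 115  85  65  66  64  71  83  78  69  83 126 189 216 213
  212]
 [133 133 131 132 120  97  74  63  67  74  74  69  84 118 154 192 211 214
  215]
 [132 136 132 132 134 115  87  76  65  66  70  82 118 139 132 136 164 196
  212]
 [132 131 135 134 133 134 131 112  83  71  80 117 138 129 114 113 120 148
  188]
 [135 134 132 134 136 134 136 131 124 111 130 147 129 114 113 111 113 117
  132]
 [134 135 133 134 133 134 134 150 187 194 198 1
[... 547 characters left out ...]
02  96  92  86  79  85  85
   83  85 114 143]
 [ 63  46  57  90 101  84  79  71  58  40  38  29  27  26  24  22  26  27
   26  26  49  80]
 [ 50  25  22  26  30  23  22  19  20  20  19  21  21  20  21  21  22  25
   27  29  54  84]
 [ 48  22  20  21  21  21  21  24  26  24  22  24  22  23  23  24  27  32
   32  36  78 107]
 [ 38  24  23  25  23  25  25  28  36  38  40  40  38  32  24  24  27  34
   32  35  73 104]]
[0.51308368 0.06848169 0.0147054 ] [239.35573945 209.59488765] [229.33162611 199.39554555] [-2.90709326 -0.68003107  4.61687798] [-0.0698098   0.3661031  -0.06105278] [-2.19208784e-01 -4.31852138e+01 -1.06308827e+01  1.87298795e-01
  1.49746612e+00  7.68631473e-01  7.93033076e-03]
```

Contact: about 5 N square to the face, with the key's spring slope. I'll push slightly deeper and hold.

carry_out(plan=[{"rot": [0, 0, 0], "xyz": [0, 0, 0.0005], "grip": 255}, {"rot": [0, 0, 0], "xyz": [0, 0, 0.0005], "grip": 255}, {"rot": [0, 0, 0], "xyz": [0, 0, 0.0005], "grip": 255}, {"rot": [0, 0, 0], "xyz": [0, 0, 0.0005], "grip": 255}, {"rot": [0, 0, 0], "xyz": [0, 0, 0.0005], "grip": 255}])

```text
clock: 12.35
tool_pos: [0.5133, 0.0685, 0.0144]
eef_rot: [-0.039, 0.97, 0.01, 0.241]
contact_force: [-3.0, -1.1, 6.7]
opening: 0.007
finger_force: 3.7
```

carry_out(plan=[{"rot": [0, 0, 0], "xyz": [0, 0, 0], "grip": 255}, {"rot": [0, 0, 0], "xyz": [0, 0, -0.02], "grip": 255}, {"rot": [0, 0, 0], "xyz": [0, 0, -0.06], "grip": 255}, {"rot": [0, 0, 0], "xyz": [0, 0, -0.1], "grip": 255}, {"rot": [0, 0, 0], "xyz": [0, 0, -0.12], "grip": 255}, {"rot": [0, 0, 0], "xyz": [0, 0, -0.12], "grip": 255}])

```text
clock: 12.85
tool_pos: [0.471, 0.0657, 0.1268]
eef_rot: [-0.039, 0.97, 0.008, 0.238]
contact_force: [0.2, -0.1, 0.3]
opening: 0.007
finger_force: 0.0
```

The power key has been pressed at 5–7 N. Real contact came about 28 mm further along the tool axis than the reported TCP, so I'll use that offset from here on. Next is the dish.

```bash
python3 -c "
from g import *
go([.43,-.03,.25],np.radians(45));print(r.get_state()['q'].round(2))"
```

```text
clock 12.85 pos [0.471  0.0657 0.1268] F [ 0.18 -0.08  0.25] xyz [-0.0139 -0.0925 -0.1314] rot [0.2053 0.4515 0.8482]
[ 0.4   1.06 -1.47  2.56  1.79  1.34 -0.59]
```

carry_out(plan=[{"rot": [0.2, 0.45, 0.85], "xyz": [-0.014, -0.04, -0.13], "grip": 255}, {"rot": [0.2, 0.45, 0.85], "xyz": [-0.014, -0.06, -0.13], "grip": 100}, {"rot": [0.2, 0.45, 0.85], "xyz": [-0.014, -0.092, -0.13], "grip": 0}, {"rot": [0.2, 0.45, 0.85], "xyz": [-0.014, -0.092, -0.13], "grip": 0}, {"rot": [0.2, 0.45, 0.85], "xyz": [-0.014, -0.092, -0.13], "grip": 0}, {"rot": [0.2, 0.45, 0.85], "xyz": [-0.014, -0.092, -0.13], "grip": 0}, {"rot": [0.2, 0.45, 0.85], "xyz": [-0.014, -0.092, -0.13], "grip": 0}, {"rot": [0.2, 0.45, 0.85], "xyz": [-0.014, -0.092, -0.13], "grip": 0}])

```text
clock: 13.52
tool_pos: [0.4306, -0.0298, 0.2457]
eef_rot: [0.381, 0.925, 0.002, -0.001]
contact_force: [-0.9, 0.3, 0.7]
opening: 0.512
finger_force: 0.0
```

```bash
python3 -c "
from g import *
go([.43,-.2,.22],np.radians(0));print(r.get_state()['q'].round(2))"
```

```text
clock 13.52 pos [ 0.4306 -0.0298  0.2457] F [-0.95  0.26  0.72] xyz [-0.1196 -0.1213  0.0248] rot [ 0.002  -0.0046  0.789 ]
[ 0.76  0.69 -1.35  2.04  0.78  1.07 -0.17]
```

carry_out(plan=[{"rot": [0, 0, 0.79], "xyz": [-0.12, -0.12, 0.02], "grip": 0}, {"rot": [0, 0, 0.79], "xyz": [-0.12, -0.12, 0.02], "grip": 0}, {"rot": [0, 0, 0.79], "xyz": [-0.12, -0.12, 0.02], "grip": 0}, {"rot": [0, 0, 0.79], "xyz": [-0.12, -0.12, 0.02], "grip": 0}, {"rot": [0, 0, 0.79], "xyz": [-0.12, -0.12, 0.02], "grip": 0}, {"rot": [0, 0, 0.79], "xyz": [-0.12, -0.12, 0.02], "grip": 0}, {"rot": [0, 0, 0.79], "xyz": [-0.12, -0.12, 0.02], "grip": 0}, {"rot": [0, 0, 0.79], "xyz": [-0.12, -0.12, 0.02], "grip": 0}])

```text
clock: 14.18
tool_pos: [0.4317, -0.1995, 0.2243]
eef_rot: [0.706, 0.708, 0.002, -0.001]
contact_force: [-0.0, 0.4, 0.4]
opening: 0.998
finger_force: 0.0
```

```bash
python3 -c "
from g import *
go([.434,-.2935,.13],-.595);print(r.get_state()['q'].round(2))"
```

```text
clock 14.18 pos [ 0.4317 -0.1995  0.2243] F [-0.    0.42  0.35] xyz [-0.0944  0.0019  0.0939] rot [ 2.000e-04 -4.300e-03  5.984e-01]
[ 1.01  0.69 -1.13  1.96  0.75  0.99 -0.48]
```

carry_out(plan=[{"rot": [0, 0, 0.6], "xyz": [-0.094, 0.002, 0.06], "grip": 0}, {"rot": [0, 0, 0.6], "xyz": [-0.094, 0.002, 0.094], "grip": 0}, {"rot": [0, 0, 0.6], "xyz": [-0.094, 0.002, 0.094], "grip": 0}, {"rot": [0, 0, 0.6], "xyz": [-0.094, 0.002, 0.094], "grip": 0}, {"rot": [0, 0, 0.6], "xyz": [-0.094, 0.002, 0.094], "grip": 0}, {"rot": [0, 0, 0.6], "xyz": [-0.094, 0.002, 0.094], "grip": 0}, {"rot": [0, 0, 0.6], "xyz": [-0.094, 0.002, 0.094], "grip": 0}])

```text
clock: 14.77
tool_pos: [0.4349, -0.2919, 0.1303]
eef_rot: [0.882, 0.471, 0.002, -0.001]
contact_force: [-0.0, 0.7, 0.7]
opening: 0.998
finger_force: 0.0
```

```bash
python3 -c "
from g import *
go([.434,-.2935,.05],-.595)
M=R.from_quat(r.get_state()['eef_rot']);p=r.get_state()['tool_pos']
for n in('side','top'):
  im=r.snapshot(n);g=cv2.cvtColor(im,cv2.COLOR_RGB2GRAY);cv2.imwrite('pics/d_%s.png'%n,g)
  print(n,[proj(n,p+M.apply([0,b,-h])).round(1).tolist() for h in (0,.028,.045) for b in(-.053,0,.053)])
g=cv2.imread('pics/d_side.png',0)
print(g[225:262:2,270:306:2])
"
```

```text
clock 14.77 pos [ 0.4349 -0.2919  0.1303] F [-0.01  0.72  0.7 ] xyz [-0.0022  0.0002  0.0803] rot [-0.0005 -0.0051  0.0049]
side [[267.6, 241.9], [286.2, 241.9], [304.7, 241.9], [267.9, 234.0], [286.8, 234.0], [305.6, 234.0], [268.2, 229.1], [287.2, 229.1], [306.1, 229.1]]
top [[335.2, 234.3], [344.4, 219.9], [353.6, 205.6], [337.2, 233.9], [346.6, 219.1], [356.0, 204.4], [338.5, 233.6], [348.0, 218.6], [357.5, 203.7]]
[[ 70 131 190 195 193 192 191 193 193 194 195 191 190 191 195 194 186  81]
 [ 76 181 194 191 193 192 193 193 192 195 197 195 194 195 190 194 170  71]
 [ 77 176 194 191 194 193 192 193 195 193 193 194 192 193 195 195 150  68]
 [ 71 166 193 190 193 193 194 192 192 195 196 193 195 193 194 194 145  69]
 [ 76 179 190 191 191 191 189 193 192 191 196 194 195 195 191 197 146  68]
 [ 78 178 191 193 190 191 192 189 193 189 188 193 196 191 195 193 155  70]
 [133 191 191 188 191 190 191 192 187 190 190 190 193 193 193 191 190 175]
 [127 168 189 190 192 190 187 190 190 191 190 189 190 188 189 192 192 192]
 [125 166 193 188 190 188 190 191 188 188 189 189 191 189 187 187 190 189]
 [129 161 187 188 187 187 192 189 188 189 190 187 191 189 188 187 188 188]
 [125 165 192 187 187 188 189 190 192 191 192 190 192 188 189 186 186 187]
 [132 134 188 189 187 187 188 190 190 189 187 189 189 189 196 199 197 196]
 [125 132 188 192 191 188 189 188 189 188 190 204 229 232 233 233 230 230]
 [163 166 189 190 192 191 191 188 190 204 234 231 205 198 196 192 192 184]
 [189 191 192 192 192 190 184 184 206 233 209 198 198 197 196 193 190 186]
 [192 190 190 193 137 133 129 165 233 204 198 198 199 198 199 194 189 185]
 [189 195 186 136 131 132 132 215 224 193 193 198 198 198 196 193 187 182]
 [193 184 132 133 133 130 133 225 212 195 194 201 198 197 195 190 188 182]
 [196 158 130 133 129 128 135 225 209 191 197 198 197 196 192 190 186 180]]
```

In the side view the open fingers' inner faces are at cols 271 and 302.5, so the midline is at 286.8 as predicted. Their tips are at row 236.5, about 22–27 mm short of the reported TCP, which confirms the offset. I'll lower onto the wall with that allowance.

carry_out(plan=[{"rot": [0, 0, 0], "xyz": [-0.002, 0, 0.04], "grip": 0}, {"rot": [0, 0, 0], "xyz": [-0.002, 0, 0.07], "grip": 0}, {"rot": [0, 0, 0], "xyz": [-0.002, 0, 0.09], "grip": 0}, {"rot": [0, 0, 0], "xyz": [-0.002, 0, 0.11], "grip": 0}, {"rot": [0, 0, 0], "xyz": [-0.002, 0, 0.12], "grip": 0}, {"rot": [0, 0, 0], "xyz": [-0.002, 0, 0.13], "grip": 0}, {"rot": [0, 0, 0], "xyz": [-0.002, 0, 0.134], "grip": 0}, {"rot": [0, 0, 0], "xyz": [-0.002, 0, 0.134], "grip": 0}])

```text
clock: 15.53
tool_pos: [0.434, -0.2931, -0.0036]
eef_rot: [0.883, 0.47, 0.002, -0.001]
contact_force: [-0.2, 0.5, 0.7]
opening: 1.004
finger_force: 0.0
```

```bash
python3 -c "
from g import *
go([.434,-.2935,-.004],-.595);s=r.get_state();p=s['tool_pos'];print(s['q'].round(2),s['moment'])
t=cv2.cvtColor(r.snapshot('top'),cv2.COLOR_RGB2GRAY);s=cv2.cvtColor(r.snapshot('side'),cv2.COLOR_RGB2GRAY)
print(s[238:272:2,262:322:3]);print(proj('side',[*p[:2],.065]),proj('side',[.482,-.326,.065]))"
```

```text
clock 15.53 pos [ 0.434  -0.2931 -0.0036] F [-0.23  0.48  0.72] xyz [-0.0004  0.0002  0.0004] rot [-0.0005 -0.0052  0.0019]
[ 0.89  1.   -0.65  1.99  1.15  0.58 -1.17] [-0.01127884  0.11267576 -0.0342635 ]
[[ 74  86  83  77  63  71  66  64  69  68  67  98 102 105 101  91  74  84
   75 188]
 [ 76  61  59  62  60  94  60  63  69  65  68  67  69  68  71  64  78  79
   87  96]
 [ 73  67 141  65  71  71  61  57  73  72  68 118 128 130 129  79  76  80
   78  71]
 [ 74  63 113  66  70  70  71  70  84  69  73 108 109 106 126  88  76  79
   78  73]
 [ 75  72  72  70  71  71  68  68  69  71  71  85 101  88  71  72  78  80
   80  90]
 [ 76  72  71  71  72  75  71  72  70  67  70  73  72  75  77  75  75  78
  104  79]
 [ 73  84  90  84  82  80  80  81  82 119 117  81  76  80  66  73  64  80
   81  79]
 [ 73  92 107 126 129 129 126 127 128 235 160 116 121 122  65  69  67  73
   74  69]
 [ 76  75 100 119 120 121 121 121 136 114 115 112 113 115  81  77  73  76
   70  95]
 [ 72  74  96 138 136 127 124 125 133 133 134 134 140 148 113  76  73  82
   74 153]
 [ 71  69  71 128 126 128 130 137 173 154 117 117 115  64  72  70  72  70
   76 119]
 [ 96  72  71 143 130 129 129 164 133 113 116 119 131  70  66  83  87  89
   85 117]
 [185  78  70 161 128 127 130 149 213 114 114 116 170  69  65 159 158 122
  114 118]
 [138  80  68 134 130 129 129 123 214 112 117 126 222  67  69 179 137 124
  122 121]
 [193  92  71 164 131 129 128 116 203 126 136 131 198  66  77 219 137 124
  122 118]
 [165 101  74 163 129 128 130 117 132 207 132 131 176  69  98 221 136 135
  123 117]
 [133 107  72 190 131 130 126 114 119 172 204 136 134  69 147 220 130 134
  134 213]]
[284.84007948 260.01034733] [304.67959494 260.11514266]
```

The fingers straddle the near wall in the side view, outer at cols 265–270 and inner at cols 300–304, with the wall at about col 288. Now I'll close them.

carry_out(plan=[{"rot": [0, 0, 0], "xyz": [0, 0, 0], "grip": 255}, {"rot": [0, 0, 0], "xyz": [0, 0, 0], "grip": 255}, {"rot": [0, 0, 0], "xyz": [0, 0, 0], "grip": 255}, {"rot": [0, 0, 0], "xyz": [0, 0, 0], "grip": 255}, {"rot": [0, 0, 0], "xyz": [0, 0, 0], "grip": 255}, {"rot": [0, 0, 0], "xyz": [0, 0, 0], "grip": 255}, {"rot": [0, 0, 0], "xyz": [0, 0, 0], "grip": 255}, {"rot": [0, 0, 0], "xyz": [0, 0, 0], "grip": 255}], squeeze=35)

```text
clock: 16.3
tool_pos: [0.434, -0.2936, -0.0032]
eef_rot: [0.883, 0.469, 0.002, -0.001]
contact_force: [0.5, -0.6, -0.0]
opening: 0.417
finger_force: 0.0
```

carry_out(plan=[{"rot": [0, 0, 0], "xyz": [0, 0, 0], "grip": 255}, {"rot": [0, 0, 0], "xyz": [0, 0, 0], "grip": 255}, {"rot": [0, 0, 0], "xyz": [0, 0, 0], "grip": 255}, {"rot": [0, 0, 0], "xyz": [0, 0, -0.01], "grip": 255}, {"rot": [0, 0, 0], "xyz": [0, 0, -0.01], "grip": 255}, {"rot": [0, 0, 0], "xyz": [0, 0, -0.02], "grip": 255}, {"rot": [0, 0, 0], "xyz": [0, 0, -0.02], "grip": 255}])

```text
clock: 16.88
tool_pos: [0.4339, -0.2938, 0.0172]
eef_rot: [0.883, 0.469, 0.002, -0.001]
contact_force: [0.4, 0.6, -5.0]
opening: 0.098
finger_force: 36.6
```

```bash
python3 -c "
from g import *
h=-34.1*np.pi/180
g=np.array([*PLAT[:2],0])-.058*np.array([np.cos(.05),np.sin(.05),0]);print(g)
go([.46,-.2,.22],-.35);go([*g[:2],.24],.05)"
```

```text
[0.53707248 0.01910121 0.        ]
clock 16.88 pos [ 0.4339 -0.2938  0.0172] F [ 0.4   0.65 -4.98] xyz [ 0.0933 -0.0309 -0.2024] rot [ 0.0012 -0.0047 -0.2455]
clock 16.88 pos [ 0.4339 -0.2938  0.0172] F [ 0.4   0.65 -4.98] xyz [ 0.318  -0.09   -0.2214] rot [ 0.0022 -0.0045 -0.6455]
```

The dish is gripped: opening 8.6 mm, 36.6 N pad force, and about 5 N of weight. I'll carry it up first, then over the platform.

carry_out(plan=[{"rot": [0, 0, -0.03], "xyz": [0.005, 0, -0.03], "grip": 255}, {"rot": [0, 0, -0.06], "xyz": [0.015, -0.005, -0.06], "grip": 255}, {"rot": [0, 0, -0.09], "xyz": [0.03, -0.01, -0.09], "grip": 255}, {"rot": [0, 0, -0.12], "xyz": [0.045, -0.015, -0.12], "grip": 255}, {"rot": [0, 0, -0.16], "xyz": [0.06, -0.02, -0.15], "grip": 255}, {"rot": [0, 0, -0.2], "xyz": [0.075, -0.025, -0.18], "grip": 255}, {"rot": [0, 0, -0.25], "xyz": [0.093, -0.031, -0.2], "grip": 255}, {"rot": [0, 0, -0.25], "xyz": [0.093, -0.031, -0.2], "grip": 255}])

```text
clock: 17.55
tool_pos: [0.4638, -0.1954, 0.2211]
eef_rot: [0.816, 0.578, 0.007, 0.001]
contact_force: [1.3, 1.2, -4.8]
opening: 0.105
finger_force: 36.6
```

```bash
python3 -c "
from g import *
go([.539,.022,.2],.05)"
```

```text
clock 17.55 pos [ 0.4638 -0.1954  0.2211] F [ 1.31  1.15 -4.81] xyz [ 0.2299 -0.0013  0.0232] rot [ 0.0115 -0.0071 -0.3876]
```

carry_out(plan=[{"rot": [0.01, -0.007, -0.06], "xyz": [0.03, 0, 0], "grip": 255}, {"rot": [0.01, -0.007, -0.12], "xyz": [0.06, 0, 0], "grip": 255}, {"rot": [0.01, -0.007, -0.18], "xyz": [0.095, 0, 0], "grip": 255}, {"rot": [0.01, -0.007, -0.24], "xyz": [0.13, 0, 0], "grip": 255}, {"rot": [0.01, -0.007, -0.3], "xyz": [0.165, 0, 0], "grip": 255}, {"rot": [0.01, -0.007, -0.36], "xyz": [0.2, 0, 0], "grip": 255}, {"rot": [0.01, -0.007, -0.39], "xyz": [0.23, -0.001, 0.01], "grip": 255}, {"rot": [0.01, -0.007, -0.39], "xyz": [0.23, -0.001, 0.02], "grip": 255}])

```text
clock: 18.22
tool_pos: [0.5385, 0.0257, 0.1985]
eef_rot: [0.687, 0.726, 0.001, -0.004]
contact_force: [1.1, 1.2, -3.3]
opening: 0.098
finger_force: 37.2
```

carry_out(plan=[{"rot": [0, 0, 0], "xyz": [0, 0, 0], "grip": 255}, {"rot": [0, 0, 0], "xyz": [0, 0, 0], "grip": 255}, {"rot": [0, 0, 0], "xyz": [0, 0, 0], "grip": 255}, {"rot": [0, 0, 0], "xyz": [0, 0, 0], "grip": 255}])

```text
clock: 18.55
tool_pos: [0.5367, 0.0153, 0.1983]
eef_rot: [0.692, 0.722, -0.004, -0.002]
contact_force: [0.7, 0.2, -3.9]
opening: 0.098
finger_force: 37.2
```

```bash
python3 -c "
from g import *
go([.539,.022,.157],.05)
t=r.snapshot('top');g=cv2.cvtColor(t,cv2.COLOR_RGB2GRAY);m=(g>150).astype(np.uint8);m2=np.zeros_like(m);m2[125:195,205:280]=m[125:195,205:280]
p=cv2.findNonZero(m2)
if p is not None: print(len(p),cv2.boundingRect(p))
print(proj('top',[.597,.025,.2035+.065]))
print(g[130:200:4,208:280:4])"
```

```text
clock 18.55 pos [0.5367 0.0153 0.1983] F [ 0.67  0.18 -3.91] xyz [0.0067 0.0029 0.0412] rot [-0.008   0.002  -0.0075]
672 (205, 125, 75, 70)
[239.16410001 156.64287422]
[[146 152 154 152 175  48  64  74  39  65  71  59  76 172 173 173 173 173]
 [148 149 151 151  46  63  72  80  87  42  48  74  62  86 147 171 172 171]
 [151 151 153  48  60  71  80  87  57  70  78  75  63  90  85 115 174 174]
 [152 147  58  59  71  78  85  58  62  66  76  72  73  73  83  90 116 177]
 [133  48  65  60  78  85  78  58  65  64  69  69  73  72  73  73  70 137]
 [ 36  62  48  72  59  90  56  65  62  64  66  68  70  71  72  72  73  74]
 [ 71  36  59  68  62  71  67  65  58  60  62  65  67  67  70  72  72  73]
 [ 80  53  27  39  72  46  74  69  50  53  56  60  62  65  67  69  70  73]
 [ 80  80  52  24  42  62  71  82  85  47  51  55  57  61  63  65  68  70]
 [ 78  76 100  56  24  40  45  91  73  44  45  49  52  55  59  61  63  67]
 [ 98  77 102 103  79  24  37  35 100  50  41  44  47  50  53  58  59  62]
 [100  79 101 104 104  39  25  35  34  86  40  41  42  45  48  52  55  58]
 [101  78 102 104  96  27  33  38  34  34  38  38  40  42  43  48  51  53]
 [102  79 103 106  97  28  34  23  25  32  34  36  37  39  42  43  44  48]
 [100  80 104 107 165 136  29  24  25  23  25  44  77  36  39  40  41  44]
 [101  81 175 175 170 156  94  37  49  47  39 122 156 152  35  37  40  40]
 [102 103 173 180 172 156 108 122 148 151 123 114 172 211 212 118  37  39]
 [105 102  93 202 209 214  70  40  37  38  39  40 116  93 186 213 175  34]]
```

carry_out(plan=[{"rot": [-0.008, 0.002, -0.008], "xyz": [0.007, 0.003, 0.015], "grip": 255}, {"rot": [-0.008, 0.002, -0.008], "xyz": [0.007, 0.003, 0.03], "grip": 255}, {"rot": [-0.008, 0.002, -0.008], "xyz": [0.007, 0.003, 0.038], "grip": 255}, {"rot": [-0.008, 0.002, -0.008], "xyz": [0.007, 0.003, 0.041], "grip": 255}, {"rot": [-0.008, 0.002, -0.008], "xyz": [0.007, 0.003, 0.041], "grip": 255}, {"rot": [-0.008, 0.002, -0.008], "xyz": [0.007, 0.003, 0.041], "grip": 255}])

```text
clock: 19.1
tool_pos: [0.5387, 0.0227, 0.1594]
eef_rot: [0.689, 0.725, -0.0, 0.001]
contact_force: [-6.1, -3.5, 12.9]
opening: 0.099
finger_force: 35.4
```

carry_out(plan=[{"rot": [0, 0, 0], "xyz": [0, 0, 0.001], "grip": 255}, {"rot": [0, 0, 0], "xyz": [0, 0, 0.002], "grip": 255}, {"rot": [0, 0, 0], "xyz": [0, 0, 0.003], "grip": 255}, {"rot": [0, 0, 0], "xyz": [0, 0, 0.003], "grip": 255}, {"rot": [0, 0, 0], "xyz": [0, 0, 0.003], "grip": 255}])

```text
clock: 19.52
tool_pos: [0.5388, 0.0226, 0.1592]
eef_rot: [0.689, 0.725, -0.0, 0.002]
contact_force: [-13.5, -7.5, 34.6]
opening: 0.099
finger_force: 35.5
```

Contact came about 8 mm early, at 34 N. I'll ease off, then check the dish's position and tilt.

carry_out(plan=[{"rot": [0, 0, 0], "xyz": [0, 0, -0.003], "grip": 255}, {"rot": [0, 0, 0], "xyz": [0, 0, -0.003], "grip": 255}, {"rot": [0, 0, 0], "xyz": [0, 0, -0.003], "grip": 255}])

```text
clock: 19.77
tool_pos: [0.5398, 0.0234, 0.1594]
eef_rot: [0.689, 0.725, 0.001, 0.001]
contact_force: [-4.3, -2.7, 14.5]
opening: 0.1
finger_force: 35.4
```

```bash
python3 -c "
from g import *
s=r.get_state();print(s['contact_force'],s['moment'],s['tool_pos'])
im=r.snapshot('side');g=cv2.cvtColor(im,cv2.COLOR_RGB2GRAY);cv2.imwrite('pics/e_side.png',g)
for h in (.157,.22): print(h,[proj('side',np.array([.597,.025,h])+.062*np.array([np.cos(a),np.sin(a),0])).round(0).tolist() for a in np.arange(0,6.28,.785)])
print(g[140:200:2,232:300:3])"
```

```text
[-4.34409223 -2.70866601 14.52465145] [-0.54891722  1.07731951 -0.0025422 ] [0.53976177 0.02340306 0.15936785]
0.157 [[279.0, 170.0], [268.0, 167.0], [256.0, 168.0], [249.0, 173.0], [251.0, 179.0], [263.0, 183.0], [276.0, 182.0], [283.0, 176.0]]
0.22 [[280.0, 155.0], [269.0, 151.0], [256.0, 152.0], [249.0, 157.0], [252.0, 163.0], [264.0, 167.0], [277.0, 166.0], [284.0, 160.0]]
[[175 176 180  70  64  64  69  66  63  66  73  71  59  69  72  72  74  69
   74  82  98  77 112]
 [178 177 179  66  63  64  66  59  90  67 115  86  71  66  61  63  71 102
   76  80  98  74  78]
 [172 174 145  63  63  67  70  65  65  63  68  67  62  63  58  63  73 131
  121  83  97  77  78]
 [ 75  81  65  67  64  64  64  67  66  63  66  83  62  58  60  60 114 130
  129  88  95  75  75]
 [ 70  74  71  66  68  66  69  63  65  81  89  87 108  77  99  63 121 131
  128  91 102  88  73]
 [ 75  71  70  72  67  69  70  87  84  67  69  70  82 105  64  61 129 131
   99 103 114 131 104]
 [ 64  75  70  71  67  73 109  74  66 117  76  67 140 174 130  88 133 130
   93 113 128 125 133]
 [ 62  63  71  69  61  66  73  70  67  85
[... 1490 characters left out ...]
164 130 190 186 183]
 [122 125 119 108  65  90 151 163 157 158 157 160 162 176 179 179 180 148
  168 191 196 179 181]
 [120 123 119 109  78  75  81 141 158 157 163 178 181 181 178 157 130 189
  193 192 195 177 179]
 [119 122 122 110  78  81  68  75 140 180 180 181 182 186 129 188 192 193
  194 191 195 180 177]
 [118 120 118 117  72  79  79  76  80 136 183 186 151 131 191 195 189 194
  192 193 195 176 180]
 [119 119 114 119 108  70  79  77  78  71 136 138 162 193 190 192 194 189
  192 194 195 176 178]
 [119 119 118 118 120 111  70  82  78  69 121 164 195 191 191 192 192 192
  195 192 196 176 176]
 [121 121 133 119 117 120 117  74  80  77 133 165 192 192 193 194 192 194
  194 194 193 179 175]]
```

The side view shows the rim's right extreme at px (283,161) and its bottom at row 168. Predictions for a dish centred on the platform are (284,160) and 167, so it is placed. I'll unload and release.

carry_out(plan=[{"rot": [0, 0, 0], "xyz": [0, 0, -0.002], "grip": 255}, {"rot": [0, 0, 0], "xyz": [0, 0, -0.002], "grip": 200}, {"rot": [0, 0, 0], "xyz": [0, 0, -0.002], "grip": 125}, {"rot": [0, 0, 0], "xyz": [0, 0, -0.002], "grip": 100}, {"rot": [0, 0, 0], "xyz": [0, 0, -0.002], "grip": 100}, {"rot": [0, 0, 0], "xyz": [0, 0, -0.002], "grip": 100}, {"rot": [0, 0, 0], "xyz": [0, 0, -0.002], "grip": 100}, {"rot": [0, 0, 0], "xyz": [0, 0, -0.002], "grip": 100}])

```text
clock: 20.48
tool_pos: [0.5391, 0.0239, 0.1592]
eef_rot: [0.688, 0.726, 0.0, -0.0]
contact_force: [0.4, 0.0, -0.4]
opening: 0.596
finger_force: 0.0
```

carry_out(plan=[{"rot": [0, 0, 0], "xyz": [0, 0, -0.02], "grip": 100}, {"rot": [0, 0, 0], "xyz": [0, 0, -0.04], "grip": 100}, {"rot": [0, 0, 0], "xyz": [0, 0, -0.07], "grip": 100}, {"rot": [0, 0, 0], "xyz": [0, 0, -0.1], "grip": 100}, {"rot": [0, 0, 0], "xyz": [0, 0, -0.1], "grip": 100}, {"rot": [0, 0, 0], "xyz": [0, 0, -0.1], "grip": 100}])

```text
clock: 20.98
tool_pos: [0.5401, 0.0242, 0.2608]
eef_rot: [0.688, 0.725, 0.002, 0.001]
contact_force: [-0.3, -0.5, -0.1]
opening: 0.607
finger_force: 0.0
```

```bash
python3 -c "
from g import *
# high pre-pose, clear of platform: 150 mm out along N
key('tare',.15);print(r.get_state()['q'].round(2),r.get_state()['opening'])"
```

```text
clock 20.98 pos [0.5401 0.0242 0.2608] F [-0.32 -0.5  -0.1 ] xyz [-0.0082 -0.1101  0.0879] rot [-0.3861 -0.3772 -1.5641]
[ 0.48  0.71 -1.1   1.73  0.69  1.14 -0.77] 0.6065299743250905
```

carry_out(plan=[{"rot": [-0.2, -0.2, -0.8], "xyz": [0, -0.12, 0], "grip": 255}, {"rot": [-0.2, -0.2, -0.8], "xyz": [0, -0.12, 0], "grip": 255}, {"rot": [-0.2, -0.2, -0.8], "xyz": [0, -0.12, 0], "grip": 255}, {"rot": [-0.2, -0.2, -0.8], "xyz": [0, -0.12, 0], "grip": 255}, {"rot": [-0.2, -0.2, -0.8], "xyz": [0, -0.12, 0], "grip": 255}, {"rot": [-0.2, -0.2, -0.8], "xyz": [0, -0.12, 0], "grip": 255}, {"rot": [-0.2, -0.2, -0.8], "xyz": [0, -0.12, 0], "grip": 255}])

```text
clock: 21.57
tool_pos: [0.4181, 0.0171, 0.2584]
eef_rot: [0.342, 0.93, 0.003, 0.137]
contact_force: [-1.2, -0.1, -0.2]
opening: 0.103
finger_force: 0.0
```

```bash
cat >> g.py <<'E'
KC={'tare':np.array([.5168,.0166,.0155]),'hold':np.array([.521,-.0352,.0155])}
def kc(k,d): go(KC[k]+d*N,YAW+np.pi/2,T28)
E
python3 -c "
from g import *
kc('tare',.09);print(r.get_state()['q'].round(2))
t=cv2.cvtColor(r.snapshot('top'),cv2.COLOR_RGB2GRAY)
m=np.zeros_like(t);m[120:200,205:285]=(t[120:200,205:285]>150);print(cv2.boundingRect(cv2.findNonZero(m)),cv2.fitEllipse(cv2.convexHull(cv2.findNonZero(m))),proj('top',[.597,.025,.22]))"
```

```text
clock 21.57 pos [0.4181 0.0171 0.2584] F [-1.22 -0.09 -0.2 ] xyz [-0.0024  0.0166  0.1722] rot [-0.1925 -0.1814 -0.7547]
[ 0.61  0.49 -1.31  2.29  1.03  0.84 -0.54]
(205, 120, 80, 80) ((253.20338439941406, 159.64340209960938), (98.12286376953125, 103.87886047363281), 88.33390808105469) [239.88842929 160.83272849]
```

carry_out(plan=[{"rot": [-0.19, -0.18, -0.755], "xyz": [-0.002, 0.005, 0.01], "grip": 255}, {"rot": [-0.19, -0.18, -0.755], "xyz": [-0.002, 0.005, 0.02], "grip": 255}, {"rot": [-0.19, -0.18, -0.755], "xyz": [-0.002, 0.01, 0.03], "grip": 255}, {"rot": [-0.19, -0.18, -0.755], "xyz": [-0.002, 0.01, 0.04], "grip": 255}, {"rot": [-0.19, -0.18, -0.755], "xyz": [-0.002, 0.016, 0.06], "grip": 255}, {"rot": [-0.19, -0.18, -0.755], "xyz": [-0.002, 0.016, 0.09], "grip": 255}, {"rot": [-0.19, -0.18, -0.755], "xyz": [-0.002, 0.016, 0.13], "grip": 255}, {"rot": [-0.19, -0.18, -0.755], "xyz": [-0.002, 0.016, 0.17], "grip": 255}])

```text
clock: 22.28
tool_pos: [0.477, 0.0151, 0.1224]
eef_rot: [-0.034, 0.971, 0.008, 0.238]
contact_force: [0.3, -1.0, 0.2]
opening: 0.007
finger_force: 0.0
```

carry_out(plan=[{"rot": [0, 0, 0], "xyz": [0, 0, 0], "grip": 255}, {"rot": [0, 0, 0], "xyz": [0, 0, 0], "grip": 255}, {"rot": [0, 0, 0], "xyz": [0, 0, 0], "grip": 255}])

```text
clock: 22.53
tool_pos: [0.4764, 0.0163, 0.1249]
eef_rot: [-0.035, 0.971, 0.009, 0.238]
contact_force: [0.4, -0.0, 0.1]
opening: 0.006
finger_force: 0.0
```

```bash
python3 -c "
from g import *
kc('tare',.004);print(r.get_state()['q'].round(2))"
```

```text
clock 22.53 pos [0.4764 0.0163 0.1249] F [ 0.4  -0.05  0.07] xyz [ 0.0149 -0.0026  0.1116] rot [-0.0036 -0.0072 -0.0076]
[ 0.55  1.06 -1.45  2.56  1.84  1.27 -0.48]
```

carry_out(plan=[{"rot": [-0.004, -0.007, -0.008], "xyz": [0.015, -0.003, 0.02], "grip": 255}, {"rot": [-0.004, -0.007, -0.008], "xyz": [0.015, -0.003, 0.05], "grip": 255}, {"rot": [-0.004, -0.007, -0.008], "xyz": [0.015, -0.003, 0.08], "grip": 255}, {"rot": [-0.004, -0.007, -0.008], "xyz": [0.015, -0.003, 0.1], "grip": 255}, {"rot": [-0.004, -0.007, -0.008], "xyz": [0.015, -0.003, 0.107], "grip": 255}, {"rot": [-0.004, -0.007, -0.008], "xyz": [0.015, -0.003, 0.107], "grip": 255}, {"rot": [-0.004, -0.007, -0.008], "xyz": [0.015, -0.003, 0.107], "grip": 255}, {"rot": [-0.004, -0.007, -0.008], "xyz": [0.015, -0.003, 0.107], "grip": 255}])

```text
clock: 23.2
tool_pos: [0.514, 0.0149, 0.0253]
eef_rot: [-0.04, 0.969, 0.009, 0.244]
contact_force: [-0.5, 0.2, 0.4]
opening: 0.005
finger_force: 0.0
```

```bash
python3 -c "
from g import *
kc('tare',0);print(r.get_state()['q'].round(2))"
```

```text
clock 23.2 pos [0.514  0.0149 0.0253] F [-0.51  0.16  0.37] xyz [0.002  0.0015 0.01  ] rot [-0.0017  0.004   0.0024]
[ 0.54  1.38 -1.39  2.49  2.07  1.47 -0.37]
```

carry_out(plan=[{"rot": [0, 0, 0], "xyz": [0.002, 0.001, 0.004], "grip": 255}, {"rot": [0, 0, 0], "xyz": [0.002, 0.001, 0.0075], "grip": 255}, {"rot": [0, 0, 0], "xyz": [0.002, 0.001, 0.0075], "grip": 255}, {"rot": [0, 0, 0], "xyz": [0.002, 0.001, 0.0075], "grip": 255}])

```text
clock: 23.53
tool_pos: [0.5139, 0.0167, 0.0139]
eef_rot: [-0.039, 0.97, 0.01, 0.241]
contact_force: [0.3, -0.1, 0.1]
opening: 0.005
finger_force: 0.0
```

carry_out(plan=[{"rot": [0, 0, 0], "xyz": [0, 0, 0.001], "grip": 255}, {"rot": [0, 0, 0], "xyz": [0, 0, 0.001], "grip": 255}, {"rot": [0, 0, 0], "xyz": [0, 0, 0.001], "grip": 255}])

```text
clock: 23.78
tool_pos: [0.5143, 0.0168, 0.0132]
eef_rot: [-0.039, 0.97, 0.01, 0.241]
contact_force: [-1.8, -0.4, 4.3]
opening: 0.006
finger_force: 2.2
```

carry_out(plan=[{"rot": [0, 0, 0], "xyz": [0, 0, 0.001], "grip": 255}, {"rot": [0, 0, 0], "xyz": [0, 0, 0.001], "grip": 255}, {"rot": [0, 0, 0], "xyz": [0, 0, 0.001], "grip": 255}])

```text
clock: 24.03
tool_pos: [0.5147, 0.0168, 0.0125]
eef_rot: [-0.039, 0.97, 0.01, 0.241]
contact_force: [-4.4, -0.9, 6.6]
opening: 0.006
finger_force: 4.0
```

Tare reads about 8 N. I'll hold briefly and then retreat.

carry_out(plan=[{"rot": [0, 0, 0], "xyz": [0, 0, 0], "grip": 255}, {"rot": [0, 0, 0], "xyz": [0, 0, 0], "grip": 255}, {"rot": [0, 0, 0], "xyz": [0, 0, -0.02], "grip": 255}, {"rot": [0, 0, 0], "xyz": [0, 0, -0.06], "grip": 255}, {"rot": [0, 0, 0], "xyz": [0, 0, -0.1], "grip": 255}, {"rot": [0, 0, 0], "xyz": [0, 0, -0.12], "grip": 150}, {"rot": [0, 0, 0], "xyz": [0, 0, -0.12], "grip": 20}, {"rot": [0, 0, 0], "xyz": [0, 0, -0.12], "grip": 20}])

```text
clock: 24.7
tool_pos: [0.4747, 0.0115, 0.1236]
eef_rot: [-0.039, 0.971, 0.009, 0.236]
contact_force: [-0.2, -0.4, 0.3]
opening: 0.207
finger_force: 0.0
```

```bash
python3 -c "
from g import *
go([.382,.319,.12],.696)"
```

```text
clock 24.7 pos [0.4747 0.0115 0.1236] F [-0.15 -0.43  0.27] xyz [ 0.0617  0.3139 -0.0281] rot [0.2264 0.4393 0.9365]
```

carry_out(plan=[{"rot": [0.22, 0.44, 0.93], "xyz": [0.06, 0.05, -0.06], "grip": 0}, {"rot": [0.22, 0.44, 0.93], "xyz": [0.06, 0.1, -0.06], "grip": 0}, {"rot": [0.22, 0.44, 0.93], "xyz": [0.06, 0.31, -0.028], "grip": 0}, {"rot": [0.22, 0.44, 0.93], "xyz": [0.06, 0.31, -0.028], "grip": 0}, {"rot": [0.22, 0.44, 0.93], "xyz": [0.06, 0.31, -0.028], "grip": 0}, {"rot": [0.22, 0.44, 0.93], "xyz": [0.06, 0.31, -0.028], "grip": 0}, {"rot": [0.22, 0.44, 0.93], "xyz": [0.06, 0.31, -0.028], "grip": 0}, {"rot": [0.22, 0.44, 0.93], "xyz": [0.06, 0.31, -0.028], "grip": 0}])

```text
clock: 25.37
tool_pos: [0.3827, 0.312, 0.119]
eef_rot: [0.402, 0.916, 0.001, 0.007]
contact_force: [-0.2, 0.2, 0.5]
opening: 0.813
finger_force: 0.0
```

```bash
python3 -c "
from g import *
go([.382,.319,.10],.696)
t=r.snapshot('top');g=cv2.cvtColor(t,cv2.COLOR_RGB2GRAY);cv2.imwrite('pics/f_top.png',t[:,:,::-1])
print(g[134:182:3,216:270:3])"
```

```text
clock 25.37 pos [0.3827 0.312  0.119 ] F [-0.17  0.23  0.51] xyz [0.0058 0.0041 0.019 ] rot [0.0086 0.0115 0.0474]
[[135 136 145 157 126  71  53  55  57  85 145 155 154 154 156 155 156 156]
 [139 139 123  70  65  61  60  64  67  75  75  83 120 149 163 158 157 158]
 [120 109  62  46  47  51  56  60  63  65  65  74  76 134 161 156 158 157]
 [124  48  41  44  46  49  59  62  65  65  68  68  73  77 140 156 158 145]
 [ 61  64  66  65  65  69  81  67  60  68  69  70  69  74  98 149 159 152]
 [ 64  64  61  62  63  64  65  64  77  68  61  69  70  68  77 127 159 158]
 [ 62  64  61  61  63  65  68  68  64  70  75  68  69  69  73 109 160 164]
 [ 51  38  38  57  42  35  43  60  70  66  70  72  64  68  67 104 150 150]
 [ 34  33  34  41  43  35  35  37  53  68  67  74  70  64  66  92 149 157]
 [ 34  34  35  33  35  36  34  35  37  55  67  66  72  62  65  97 149 165]
 [ 34  34  34  35  34  34  35  35  36  39  65  66  72  66  63  90 150 161]
 [ 34  33  33  35  34  34  35  35  35  35  51  65  67  66  60  88 151 161]
 [ 34  33  35  35  36  33  35  34  40  45  49  64  67  62  60  90 152 161]
 [ 34  34  33  34  32  35  33  35  35  49  50  61  67  61  63  95 154 163]
 [ 34  33  33  35  35  34  35  34  35  35  47  63  66  62  64  89 154 162]
 [ 34  34  34  33  33  34  34  35  34  35  51  63  65  59  53  94 158 163]]
```

carry_out(plan=[{"rot": [0.009, 0.012, 0.047], "xyz": [0.006, 0.004, 0.01], "grip": 0}, {"rot": [0.009, 0.012, 0.047], "xyz": [0.006, 0.004, 0.02], "grip": 0}, {"rot": [0.009, 0.012, 0.047], "xyz": [0.006, 0.004, 0.04], "grip": 0}, {"rot": [0.009, 0.012, 0.047], "xyz": [0.006, 0.004, 0.065], "grip": 0}, {"rot": [0.009, 0.012, 0.047], "xyz": [0.006, 0.004, 0.09], "grip": 0}, {"rot": [0.009, 0.012, 0.047], "xyz": [0.006, 0.004, 0.11], "grip": 0}, {"rot": [0.009, 0.012, 0.047], "xyz": [0.006, 0.004, 0.125], "grip": 0}, {"rot": [0.009, 0.012, 0.047], "xyz": [0.006, 0.004, 0.125], "grip": 0}])

```text
clock: 26.08
tool_pos: [0.3833, 0.313, -0.0085]
eef_rot: [0.421, 0.907, -0.003, 0.001]
contact_force: [-0.4, 0.2, 0.3]
opening: 1.002
finger_force: 0.0
```

```bash
python3 -c "
from g import *
go([.382,.319,-.018],.696)
im=r.snapshot('side');g=cv2.cvtColor(im,cv2.COLOR_RGB2GRAY);H=cv2.cvtColor(im,cv2.COLOR_RGB2HSV)
o=((H[...,1]>110)&(H[...,0]<20));print(np.argwhere(o[175:200,165:190]).min(0)+[175,165],np.argwhere(o[175:200,165:190]).max(0)+[175,165])
print(g[176:206:2,152:206:2])
M=R.from_quat(r.get_state()['eef_rot']);p=r.get_state()['tool_pos']
print([proj('side',p+M.apply([a,b,-.028])).round(1).tolist() for a in(-.009,.009) for b in(-.044,.044)],proj('side',p+[0,0,.028]),proj('side',[.382,.319,0]))"
```

```text
clock 26.08 pos [ 0.3833  0.313  -0.0085] F [-0.37  0.15  0.29] xyz [0.0055 0.0029 0.0095] rot [-0.0036  0.0044  0.0063]
[185 175] [194 181]
[[113 110 111  64  54  56  59  64  67  67  70  66  79 116 102  65  60 142
  175 174 173 171 172 174 175 174 173]
 [109 113 113  60  53  59  59  60  68  69  67  69  66  91  85  61  60 140
  171 171 172 171 174 173 172 175 172]
 [112 116 103  59  52  56  60  58  59  59  59  60  64  66  90  62  59 137
  169 171 170 170 170 171 170 172 173]
 [113 113 106  85  59  60  57  60  58  60  60  63  62  66  83  61  62 116
  167 169 166 168 168 166 169 170 168]
 [ 81 105 114 100  64  61  61  59  59  58  63  60  61  88  95  61  61 133
  167 167 165 168 167 168 168 172 169]
 [ 84  81 104 114 101  84  75  68  63  58  63  62  79 129 118 107 126 166
  168 165 167 167 171 167 170 168 170]
 [ 79  74  83 116 114 124 128 113  89  59  59  62 116 135 127 122 167 169
  169 168 169 167 168 169 169 171 173]
 [ 67  71  73 110 100 104 118 114 102  57  56  69 124 124 115 117 167 168
  168 171 170 169 170 167 172 170 174]
 [ 73  93  78  98  97  95  97  95  86  56  63  66 104 1
[... 157 characters left out ...]
 172 174 173]
 [ 79  91 151 136 109 109 106  95  97  71  63  64  87 106 161 174 170 168
  171 170 169 173 171 172 175 171 175]
 [129 161 173 167 153 163 161 147 102  96  96 114 157 174 173 175 172 169
  172 169 166 171 173 173 175 173 170]
 [154 174 168 152 162 158 153 169 171 174 169 155 173 171 172 170 170 172
  169 172 169 169 168 171 171 173 170]
 [150 155 148 151 160 154 169 171 168 167 172 175 173 175 173 173 172 173
  171 171 171 167 168 170 172 170 174]
 [151 149 153 169 152 153 151 151 153 155 172 172 175 176 172 174 173 176
  176 172 172 171 170 168 170 173 174]]
[[175.6, 195.6], [184.6, 184.8], [171.3, 194.9], [180.5, 184.2]] [178.12783142 189.76868817] [177.65268662 193.99845108]
```

carry_out(plan=[{"rot": [0, 0, 0], "xyz": [0.004, 0.003, 0.004], "grip": 0}, {"rot": [0, 0, 0], "xyz": [0.004, 0.003, 0.007], "grip": 0}, {"rot": [0, 0, 0], "xyz": [0.004, 0.003, 0.007], "grip": 150}, {"rot": [0, 0, 0], "xyz": [0.004, 0.003, 0.007], "grip": 200}, {"rot": [0, 0, 0], "xyz": [0.004, 0.003, 0.007], "grip": 200}, {"rot": [0, 0, 0], "xyz": [0.004, 0.003, 0.007], "grip": 200}, {"rot": [0, 0, 0], "xyz": [0.004, 0.003, 0.007], "grip": 200}, {"rot": [0, 0, 0], "xyz": [0.004, 0.003, 0.007], "grip": 200}], squeeze=12)

```text
clock: 26.8
tool_pos: [0.3848, 0.3213, -0.0108]
eef_rot: [0.421, 0.907, 0.001, 0.002]
contact_force: [-1.5, -0.5, 0.7]
opening: 0.572
finger_force: 0.4
```

carry_out(plan=[{"rot": [0, 0, 0], "xyz": [0, 0, 0], "grip": 200}, {"rot": [0, 0, 0], "xyz": [0, 0, 0], "grip": 200}, {"rot": [0, 0, 0], "xyz": [0, 0, 0], "grip": 200}])

```text
clock: 27.05
tool_pos: [0.3848, 0.3213, -0.0109]
eef_rot: [0.421, 0.907, 0.001, 0.002]
contact_force: [-1.1, -1.3, 2.0]
opening: 0.527
finger_force: 12.0
```

The onion is gripped at 46.4 mm opening and 12 N. I'll lift it and carry it over the dish.

carry_out(plan=[{"rot": [0, 0, 0], "xyz": [0, 0, -0.015], "grip": 200}, {"rot": [0, 0, 0], "xyz": [0, 0, -0.04], "grip": 200}, {"rot": [0, 0, 0.05], "xyz": [0, 0, -0.08], "grip": 200}, {"rot": [0, 0, 0.1], "xyz": [0, 0, -0.12], "grip": 200}, {"rot": [0, 0, 0.2], "xyz": [0, 0, -0.16], "grip": 200}, {"rot": [0, 0, 0.3], "xyz": [0, 0, -0.2], "grip": 200}, {"rot": [0, 0, 0.4], "xyz": [0, 0, -0.24], "grip": 200}, {"rot": [0, 0, 0.4], "xyz": [0, 0, -0.27], "grip": 200}])

```text
clock: 27.72
tool_pos: [0.3835, 0.3224, 0.2623]
eef_rot: [0.595, 0.804, 0.004, 0.002]
contact_force: [0.7, -0.3, -1.1]
opening: 0.524
finger_force: 12.0
```

```bash
python3 -c "
from g import *
go([.597,.0266,.25],.05);s=r.get_state();print(s['opening'],s['finger_force'])
t=r.snapshot('top');g=cv2.cvtColor(t,cv2.COLOR_RGB2GRAY)
print(proj('top',[.597,.0266,.22]));print(g[134:188:3,213:270:3])"
```

```text
clock 27.72 pos [0.3835 0.3224 0.2623] F [ 0.69 -0.25 -1.14] xyz [-0.3454  0.1174  0.0129] rot [ 0.0078 -0.0021  0.2472]
0.5243178393888298 12.001846643979661
[239.33478436 160.83144473]
[[139 139 140 148 162 162 161 161 160 159 159 159 159 159 159 161 159 160
  161]
 [142 143 143 151 165 166 164 162 161 159 160 160 157 134 152 167 163 161
  162]
 [139 124 146 165 164 163 163 166 187 204 200 173 160 161 158 166 161 162
  161]
 [162 164 162 164 164 169 219 204 115  99  99 150 219 195 158 165 160 163
  150]
 [148 104  94  94 137 216 123 109  91  74  75  76  73 149 211 163 161 163
  157]
 [ 96  96  94 105 218 130 119 107 103 107 106 104  86  74 148 205 161 164
  162]
 [ 95  95  92 212 145 132 195 196 117 106 106 107 107 104  73 214 160 164
  168]
 [ 97  96 102 208 141 192 196 195 194 104 105 106 107 106 100 128 196 164
  154]
 [ 88  94 134 202 162 196 196 191 166 133  85  87  97 103 107  75 207 166
  162]
 [ 83  94 151 186 195 175 109  55  49  52  56  58  59  64  76  86 214 166
  168]
 [ 77  94 123 204 138  41  51  60  66  68  70  74  79  78  75  60  79 146
  166]
 [ 73  94  97 133  45  56  58  56  57  59  62  63  63  60  72  85  78  62
  121]
 [ 79  92  76  46  54  47  47  53  57  62  66  68  72  73  73  61  75  85
   63]
 [ 71  87  42  47  41  44  50  55  59  64  66  70  73  75  77  77  73  61
   87]
 [ 53  54  52  50  41  45  52  56  60  63  67  70  72  75  76  78  78  77
   60]
 [ 53  55  54  46  43  48  52  57  61  64  68  72  73  75  77  77  78  77
   74]
 [ 56  54  55  43  45  49  54  58  62  65  69  72  73  75  76  76  77  77
   77]
 [ 58  59  49  40  47  52  53  58  61  69  68  71  73  76  76  76  78  77
   76]]
```

The rim is clearly visible from above: left edge col 219, right edge col 263, top edge row 139. That puts its centre at about (241,161), i.e. a dish centre of about (0.597, 0.0225), well on the platform.

carry_out(plan=[{"rot": [0.008, -0.002, 0.03], "xyz": [-0.035, 0.012, 0], "grip": 200}, {"rot": [0.008, -0.002, 0.06], "xyz": [-0.07, 0.024, 0], "grip": 200}, {"rot": [0.008, -0.002, 0.1], "xyz": [-0.105, 0.036, 0], "grip": 200}, {"rot": [0.008, -0.002, 0.13], "xyz": [-0.14, 0.048, 0], "grip": 200}, {"rot": [0.008, -0.002, 0.16], "xyz": [-0.175, 0.06, 0], "grip": 200}, {"rot": [0.008, -0.002, 0.19], "xyz": [-0.21, 0.072, 0], "grip": 200}, {"rot": [0.008, -0.002, 0.22], "xyz": [-0.245, 0.084, 0], "grip": 200}, {"rot": [0.008, -0.002, 0.25], "xyz": [-0.28, 0.096, 0], "grip": 200}])

```text
clock: 28.43
tool_pos: [0.559, 0.0802, 0.2591]
eef_rot: [0.689, 0.724, -0.002, 0.0]
contact_force: [1.0, 0.9, -0.1]
opening: 0.526
finger_force: 12.0
```

```bash
python3 -c "
from g import *
go([.597,.0225,.25],.05)"
```

```text
clock 28.43 pos [0.559  0.0802 0.2591] F [ 1.    0.91 -0.05] xyz [-0.0595  0.0351  0.0092] rot [-0.0027  0.0032 -0.0006]
```

carry_out(plan=[{"rot": [-0.003, 0.003, 0], "xyz": [-0.03, 0.02, 0.005], "grip": 200}, {"rot": [-0.003, 0.003, 0], "xyz": [-0.059, 0.035, 0.009], "grip": 200}, {"rot": [-0.003, 0.003, 0], "xyz": [-0.059, 0.035, 0.009], "grip": 200}, {"rot": [-0.003, 0.003, 0], "xyz": [-0.059, 0.035, 0.009], "grip": 200}, {"rot": [-0.003, 0.003, 0], "xyz": [-0.059, 0.035, 0.009], "grip": 200}, {"rot": [-0.003, 0.003, 0], "xyz": [-0.059, 0.035, 0.009], "grip": 200}, {"rot": [-0.003, 0.003, 0], "xyz": [-0.059, 0.035, 0.009], "grip": 200}])

```text
clock: 29.02
tool_pos: [0.5956, 0.0267, 0.2512]
eef_rot: [0.688, 0.726, 0.001, 0.0]
contact_force: [-0.6, 0.7, -0.7]
opening: 0.523
finger_force: 12.0
```

```bash
python3 -c "
from g import *
go([.597,.0225,.166],.05)"
```

```text
clock 29.02 pos [0.5956 0.0267 0.2512] F [-0.59  0.72 -0.73] xyz [-0.0043  0.0011  0.0852] rot [ 0.001  -0.0005  0.0039]
```

carry_out(plan=[{"rot": [0, 0, 0], "xyz": [-0.004, 0.001, 0.015], "grip": 200}, {"rot": [0, 0, 0], "xyz": [-0.004, 0.001, 0.035], "grip": 200}, {"rot": [0, 0, 0], "xyz": [-0.004, 0.001, 0.055], "grip": 200}, {"rot": [0, 0, 0], "xyz": [-0.004, 0.001, 0.07], "grip": 200}, {"rot": [0, 0, 0], "xyz": [-0.004, 0.001, 0.08], "grip": 200}, {"rot": [0, 0, 0], "xyz": [-0.004, 0.001, 0.085], "grip": 200}, {"rot": [0, 0, 0], "xyz": [-0.004, 0.001, 0.085], "grip": 200}])

```text
clock: 29.6
tool_pos: [0.5968, 0.0212, 0.1646]
eef_rot: [0.689, 0.725, -0.0, -0.001]
contact_force: [0.3, 1.0, -0.3]
opening: 0.527
finger_force: 12.0
```

carry_out(plan=[{"rot": [0, 0, 0], "xyz": [0, 0, 0.002], "grip": 200}, {"rot": [0, 0, 0], "xyz": [0, 0, 0.004], "grip": 200}, {"rot": [0, 0, 0], "xyz": [0, 0, 0.004], "grip": 200}, {"rot": [0, 0, 0], "xyz": [0, 0, 0.004], "grip": 200}])

```text
clock: 29.93
tool_pos: [0.5976, 0.0214, 0.1623]
eef_rot: [0.689, 0.725, 0.001, 0.0]
contact_force: [0.0, -0.3, 0.2]
opening: 0.524
finger_force: 12.0
```

carry_out(plan=[{"rot": [0, 0, 0], "xyz": [0, 0, 0.002], "grip": 200}, {"rot": [0, 0, 0], "xyz": [0, 0, 0.003], "grip": 200}, {"rot": [0, 0, 0], "xyz": [0, 0, 0.004], "grip": 200}, {"rot": [0, 0, 0], "xyz": [0, 0, 0.004], "grip": 200}, {"rot": [0, 0, 0], "xyz": [0, 0, 0.004], "grip": 200}])

```text
clock: 30.35
tool_pos: [0.5973, 0.0212, 0.1577]
eef_rot: [0.689, 0.725, 0.0, -0.0]
contact_force: [1.4, -1.3, -0.9]
opening: 0.523
finger_force: 12.0
```

carry_out(plan=[{"rot": [0, 0, 0], "xyz": [0, 0, 0], "grip": 115}, {"rot": [0, 0, 0], "xyz": [0, 0, 0], "grip": 95}, {"rot": [0, 0, 0], "xyz": [0, 0, 0], "grip": 92}, {"rot": [0, 0, 0], "xyz": [0, 0, 0], "grip": 92}, {"rot": [0, 0, 0], "xyz": [0, 0, 0], "grip": 92}, {"rot": [0, 0, 0], "xyz": [0, 0, 0], "grip": 92}])

```text
clock: 30.85
tool_pos: [0.5973, 0.0213, 0.1578]
eef_rot: [0.689, 0.725, 0.0, 0.0]
contact_force: [0.5, -0.3, -0.2]
opening: 0.639
finger_force: 0.0
```

carry_out(plan=[{"rot": [0, 0, 0], "xyz": [0, 0, -0.01], "grip": 92}, {"rot": [0, 0, 0], "xyz": [0, 0, -0.03], "grip": 92}, {"rot": [0, 0, 0], "xyz": [0, 0, -0.06], "grip": 92}, {"rot": [0, 0, 0], "xyz": [0, 0, -0.1], "grip": 92}, {"rot": [0, 0, 0], "xyz": [0, 0, -0.1], "grip": 92}, {"rot": [-0.07, -0.07, -0.27], "xyz": [0, -0.05, -0.1], "grip": 200}, {"rot": [-0.14, -0.14, -0.5], "xyz": [0, -0.1, -0.1], "grip": 255}, {"rot": [-0.2, -0.2, -0.8], "xyz": [0, -0.16, -0.1], "grip": 255}])

```text
clock: 31.52
tool_pos: [0.471, 0.0159, 0.2581]
eef_rot: [0.548, 0.834, 0.003, 0.065]
contact_force: [-0.0, 0.9, 1.0]
opening: 0.442
finger_force: 0.0
```

```bash
python3 -c "
from g import *
go(KC['hold']+.1*N+[0,0,.07],YAW+np.pi/2,T28)
for n in('top','side'):
  im=r.snapshot(n);H=cv2.cvtColor(im,cv2.COLOR_RGB2HSV);o=((H[...,1]>110)&(H[...,0]<20)).astype(np.uint8)
  m=cv2.connectedComponentsWithStats(o);print(n,[(c.round(1).tolist(),int(s[4])) for c,s in zip(m[3][1:],m[2][1:]) if s[4]>15])
print(proj('top',[.597,.0225,.184]),proj('side',[.597,.0225,.184]))"
```

```text
clock 31.52 pos [0.471  0.0159 0.2581] F [-0.03  0.91  1.03] xyz [-0.0425 -0.0254  0.0876] rot [-0.3003 -0.2851 -1.2079]
top [([161.4, 142.3], 55), ([150.9, 146.8], 112), ([148.4, 159.3], 55), ([162.4, 157.9], 55), ([242.2, 162.7], 150), ([136.2, 268.0], 286)]
side [([90.9, 82.2], 2950), ([190.8, 106.1], 803), ([74.3, 122.9], 53), ([210.4, 118.2], 16), ([252.9, 127.8], 108), ([267.0, 164.6], 30), ([239.0, 167.8], 47), ([230.8, 168.6], 16), ([148.8, 190.1], 150)]
[241.2244181  163.71562505] [266.40212926 168.21874784]
```

The onion shows at top px (242.2,162.7) against a predicted dish centre of (241.2,163.7), so it lies in the middle of the dish. Next is the hold key.

carry_out(plan=[{"rot": [-0.23, -0.21, -0.91], "xyz": [0, -0.045, 0], "grip": 255}, {"rot": [-0.23, -0.21, -0.91], "xyz": [0, -0.045, 0], "grip": 255}, {"rot": [-0.23, -0.21, -0.91], "xyz": [0, -0.045, 0], "grip": 255}, {"rot": [-0.23, -0.21, -0.91], "xyz": [0, -0.045, 0], "grip": 255}, {"rot": [-0.23, -0.21, -0.91], "xyz": [0, -0.045, 0], "grip": 255}, {"rot": [-0.23, -0.21, -0.91], "xyz": [0, -0.045, 0], "grip": 255}, {"rot": [-0.23, -0.21, -0.91], "xyz": [0, -0.045, 0], "grip": 255}, {"rot": [-0.23, -0.21, -0.91], "xyz": [0, -0.045, 0], "grip": 255}])

```text
clock: 32.28
tool_pos: [0.4311, -0.0026, 0.255]
eef_rot: [0.113, 0.972, 0.009, 0.205]
contact_force: [0.3, -0.5, -0.6]
opening: 0.006
finger_force: 0.0
```

```bash
python3 -c "
from g import *
kc('hold',.06)"
```

```text
clock 32.28 pos [ 0.4311 -0.0026  0.255 ] F [ 0.34 -0.52 -0.58] xyz [ 0.011  -0.0327  0.1966] rot [-0.0714 -0.0708 -0.2967]
```

carry_out(plan=[{"rot": [-0.071, -0.071, -0.297], "xyz": [0.015, -0.02, 0.01], "grip": 255}, {"rot": [-0.071, -0.071, -0.297], "xyz": [0.015, -0.033, 0.02], "grip": 255}, {"rot": [-0.071, -0.071, -0.297], "xyz": [0.015, -0.033, 0.05], "grip": 255}, {"rot": [-0.071, -0.071, -0.297], "xyz": [0.015, -0.033, 0.085], "grip": 255}, {"rot": [-0.071, -0.071, -0.297], "xyz": [0.011, -0.033, 0.12], "grip": 255}, {"rot": [-0.071, -0.071, -0.297], "xyz": [0.011, -0.033, 0.155], "grip": 255}, {"rot": [-0.071, -0.071, -0.297], "xyz": [0.011, -0.033, 0.19], "grip": 255}, {"rot": [-0.071, -0.071, -0.297], "xyz": [0.011, -0.033, 0.196], "grip": 255}])

```text
clock: 32.95
tool_pos: [0.4909, -0.0369, 0.0625]
eef_rot: [-0.034, 0.971, 0.012, 0.237]
contact_force: [-0.3, -0.0, -0.4]
opening: 0.005
finger_force: 0.0
```

carry_out(plan=[{"rot": [0, 0, 0], "xyz": [0, 0, 0], "grip": 255}, {"rot": [0, 0, 0], "xyz": [0, 0, 0], "grip": 255}, {"rot": [0, 0, 0], "xyz": [0, 0, 0], "grip": 255}])

```text
clock: 33.2
tool_pos: [0.493, -0.0383, 0.0709]
eef_rot: [-0.036, 0.969, 0.009, 0.243]
contact_force: [-0.2, 0.6, 0.8]
opening: 0.004
finger_force: 0.0
```

```bash
python3 -c "
from g import *
kc('hold',0);print(r.get_state()['q'].round(2))"
```

```text
clock 33.2 pos [ 0.493  -0.0383  0.0709] F [-0.19  0.63  0.77] xyz [0.0012 0.001  0.0621] rot [-0.0024  0.002  -0.0056]
[ 0.7   1.24 -1.41  2.54  2.    1.33 -0.31]
```

carry_out(plan=[{"rot": [0, 0, 0], "xyz": [0.001, 0.001, 0.03], "grip": 255}, {"rot": [0, 0, 0], "xyz": [0.001, 0.001, 0.048], "grip": 255}, {"rot": [0, 0, 0], "xyz": [0.001, 0.001, 0.056], "grip": 255}, {"rot": [0, 0, 0], "xyz": [0.001, 0.001, 0.056], "grip": 255}, {"rot": [0, 0, 0], "xyz": [0.001, 0.001, 0.056], "grip": 255}, {"rot": [0, 0, 0], "xyz": [0.001, 0.001, 0.056], "grip": 255}, {"rot": [0, 0, 0], "xyz": [0.001, 0.001, 0.056], "grip": 255}, {"rot": [0, 0, 0], "xyz": [0.001, 0.001, 0.056], "grip": 255}])

```text
clock: 33.87
tool_pos: [0.5173, -0.0351, 0.0191]
eef_rot: [-0.036, 0.97, 0.01, 0.241]
contact_force: [0.5, 0.6, -1.0]
opening: 0.006
finger_force: 0.0
```

```bash
python3 -c "
from g import *
kc('hold',0)"
```

```text
clock 33.87 pos [ 0.5173 -0.0351  0.0191] F [ 0.53  0.56 -1.  ] xyz [-0.0016 -0.0004  0.005 ] rot [-0.0011 -0.0008 -0.0058]
```

carry_out(plan=[{"rot": [0, 0, 0], "xyz": [0, 0, 0.002], "grip": 255}, {"rot": [0, 0, 0], "xyz": [0, 0, 0.0042], "grip": 255}, {"rot": [0, 0, 0], "xyz": [0, 0, 0.0042], "grip": 255}, {"rot": [0, 0, 0], "xyz": [0, 0, 0.0042], "grip": 255}])

```text
clock: 34.2
tool_pos: [0.5191, -0.0348, 0.0143]
eef_rot: [-0.035, 0.97, 0.01, 0.241]
contact_force: [0.4, -0.5, 0.4]
opening: 0.005
finger_force: 0.0
```

carry_out(plan=[{"rot": [0, 0, 0], "xyz": [0, 0, 0.0009], "grip": 255}, {"rot": [0, 0, 0], "xyz": [0, 0, 0.0009], "grip": 255}, {"rot": [0, 0, 0], "xyz": [0, 0, 0.0009], "grip": 255}])

```text
clock: 34.45
tool_pos: [0.5194, -0.0347, 0.0137]
eef_rot: [-0.036, 0.97, 0.01, 0.241]
contact_force: [-0.9, -1.7, 2.8]
opening: 0.005
finger_force: 1.6
```

carry_out(plan=[{"rot": [0, 0, 0], "xyz": [0, 0, 0.0009], "grip": 255}, {"rot": [0, 0, 0], "xyz": [0, 0, 0.0009], "grip": 255}, {"rot": [0, 0, 0], "xyz": [0, 0, 0.0009], "grip": 255}])

```text
clock: 34.7
tool_pos: [0.5197, -0.0347, 0.0131]
eef_rot: [-0.036, 0.97, 0.01, 0.241]
contact_force: [-3.0, -0.5, 5.8]
opening: 0.007
finger_force: 3.4
```

carry_out(plan=[{"rot": [0, 0, 0], "xyz": [0, 0, 0.0003], "grip": 255}, {"rot": [0, 0, 0], "xyz": [0, 0, 0.0003], "grip": 255}, {"rot": [0, 0, 0], "xyz": [0, 0, 0.0003], "grip": 255}, {"rot": [0, 0, 0], "xyz": [0, 0, 0.0003], "grip": 255}, {"rot": [0, 0, 0], "xyz": [0, 0, 0.0003], "grip": 255}])

```text
clock: 35.12
tool_pos: [0.5198, -0.0347, 0.0129]
eef_rot: [-0.036, 0.97, 0.01, 0.241]
contact_force: [-3.3, -0.8, 6.3]
opening: 0.005
finger_force: 3.8
```

carry_out(plan=[{"rot": [0, 0, 0], "xyz": [0, 0, -0.02], "grip": 255}, {"rot": [0, 0, 0], "xyz": [0, 0, -0.05], "grip": 255}, {"rot": [0, 0, 0], "xyz": [0, 0, -0.08], "grip": 255}, {"rot": [0, 0, 0], "xyz": [0, 0, -0.1], "grip": 255}, {"rot": [0, 0, 0], "xyz": [0, 0, -0.1], "grip": 255}, {"rot": [0, 0, 0], "xyz": [0, 0, -0.1], "grip": 255}, {"rot": [0, 0, 0], "xyz": [0, 0, -0.1], "grip": 255}])

```text
clock: 35.7
tool_pos: [0.4783, -0.0389, 0.1015]
eef_rot: [-0.036, 0.97, 0.011, 0.239]
contact_force: [0.0, 0.2, -0.1]
opening: 0.003
finger_force: 0.0
```

```bash
python3 -c "
from g import *
im=r.snapshot('top');H=cv2.cvtColor(im,cv2.COLOR_RGB2HSV);o=((H[...,1]>110)&(H[...,0]<20)).astype(np.uint8)
m=cv2.connectedComponentsWithStats(o);print([(c.round(1).tolist(),int(s[4])) for c,s in zip(m[3][1:],m[2][1:]) if s[4]>15])
s=r.get_state();print(s['contact_force'],s['tool_pos'],s['clock'])
print(r.finish_job())"
```

```text
[([161.4, 142.3], 54), ([150.9, 146.8], 112), ([148.4, 159.2], 54), ([162.4, 157.9], 55), ([241.1, 163.0], 183), ([136.2, 268.1], 286)]
[-0.2957065   0.10391061  0.2048226 ] [ 0.47815718 -0.03873587  0.10121899] 35.75
the job is handed in; nothing more can be done
None
```

The job is handed in at 35.75 s: power, tare and hold were each pressed in turn at about 7–8 N, and the onion lies in the middle of the dish on the scale; the hand-in returned no verdict.

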